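# Lock the drilling-jig stop and hold a pipe support in the corner

## Task

Slide the loose stop of the drilling jig to the right along its fence until its face just comes up to the dark setting line, and turn the stop's clamp knob clockwise until it is tight. Then lay the wooden pipe support flat on the jig board with one screw ear slid in under the drill guide, press it into the corner so that its long side bears against the fence and its end against the stop at the same time, and finish while still gripping it and pressing it against both, ready for a colleague to drill. Do not shove the pipe fittings on the bench aside.

Things in the scene. Friction and masses are not known exactly. Their poses are not given: they have to be found in the camera images.
- jig: Drilling jig fixed to the bench: plywood board 122 x 262 x 12 mm. 'Jig x, y, z' below are mm in this frame: origin on the bench under the jig; x across the fence, away from the robot; y along the fence, to the left; z up. The board spans x -68..54, y -146..116, its upper face is at z 12
- fence: Aluminium fence fixed along the far side of the jig board (frame the same as the jig's): x 20..42, y -111..111, top at z 30, so it stands 18 mm above the board. Its near face (x = 20) is the first bearing face of the corner
- setting_line (a point): The dark setting line across the fence at jig y = 30 (the only broad dark line, 3 mm wide; fine 10 mm scale ticks lie along the far edge), on the fence top at x 31, z 30. The point is the left edge of the line, where the stop's face belongs
- stop (a joint): Slide of the stop along the fence (m): 0 = its face exactly at the setting line, positive = that much too far left (+y). It runs from -0.006 to 0.075, starts 0.025 to 0.060, drags with about 1 N while loose and is pushed away by the work if it is not locked. When locked it stands more than 15 N
- stop_arm: The stop's aluminium arm, which sticks out 40 mm in front of the fence (jig x -20..20) just over the board, z 13..31 (at x 0..20 up to z 42). Its right face (facing -y) is the second bearing face, square to the fence, at jig y = 30 + stop slide. (The body's own origin is that of the jig shifted by the slide in y.)
- stop_face (a point): Point on the stop arm's right face, at jig x 0, z 22
- knob_grip (a point): Gripping point of the black bar-shaped clamp knob on top of the stop's saddle (jig x 31, y 46 + stop slide, z 70): a bar 42 long, 13 thick, 30 tall (z 52..82), on a thin steel stem; the saddle's top is at z 44 and a washer reaches z 46. The x axis runs along the bar. Grip it across its 13 mm thickness, from above; held so, the stop can also be slid with it
- clamp_knob (a joint): Turn of the clamp knob (rad), growing clockwise seen from above: 0 = bar at right angles to the fence, loose. It starts 0 to 0.2, begins to bite near 0.8, is tight from about 1.1 and ends at 1.45. Takes under 0.3 N m and stays where it is left
- bush (a point): Underside of the drill bush in the dark steel drill guide, which is fixed on the fence and overhangs the board: jig x -10, y 15, z 38. The guide plate spans x -24..42, y 6..24; its lowest point is z 38, its top z 54. The ear of the support (top at z 32 when on the board) slides in under it; the saddle does not
- support_saddle (a point): The loose wooden pipe support, 0.2 kg; this point is its centre, 46 mm above its underside. Foot 60 (x) x 130 (y) x 20 mm; on it, centred, a saddle block 44 (x) x 66 (y) mm that rises to 66 mm, with a half-round trough 12 deep and 31 wide across its top along x. Grip the saddle across its 44 mm (x). Seated in the corner this point is at jig x -10, y -35, z 58, its y along the fence
- pipe_support: The same pipe support; origin at the centre of its underside. The foot's free ends, 32 mm of y each, are the screw ears, with a pencil cross 50 mm from the centre; both ends are alike, so either may go to the stop. Its planed foot slides on board, fence and stop with friction about 0.3
- tee_grey: Bystander: loose grey pipe tee 67 x 92 x 42 mm
- coupling_black: Bystander: loose black pipe coupling, diameter 54, height 60 mm, standing upright

How it is judged:
By the outcome, as a careful person would: the job done as asked, in the order asked, and still so for the second after the job is handed in, while the arm keeps its last pose, push and grip.
It also fails if it takes over 59 s, if anything falls off the work surface, if the arm or the gripper's body presses on something with over 40 N, if the wrist force passes 120 N, or if a joint passes its speed limit or range.

## Robot

A 7-joint arm with a two-finger parallel gripper is mounted at the origin on a cart in front of the work surface, level with it; the furniture and walls round the work are solid. World frame = base frame: x ahead of the robot, y to its left, z up, the work surface at z = 0. Lengths are in m, angles in rad, forces in N, time in s.
With the tool pointing down it reaches from about 0.4 to 0.85 m from the base axis. Payload 10.4 kg.
Tool frame: the origin (TCP) lies between the finger pads; the fingertips stand tips_ahead ahead of it and the grasp point (between the pads) lies 11 mm behind it (tips_ahead is the distance from the TCP to the fingertips, in m); z points along the fingers, x is the direction in which the jaws open and shut, and the axes are right-handed (so a half turn about z gives the same grasp; the last joint's range is limited). The gripper opens to 87 mm and grips with 3 to 60 N. Pads are 19 mm wide; open, the fingers measure 117 mm over their backs; the gripper's body (75 mm by 190 mm) begins 51 mm behind the grasp point.
Start: joints at [-1.335, 0.332, -0.065, 1.46, 0.022, 1.35, -0.088], TCP at [0.16, 0.604, 0.231] pointing down, gripper open.
Joint ranges: [-2.6, 2.6], [-0.5, 2.12], [-1.47, 1.34], [0.16, 2.42], [-1.27, 4.41], [0.06, 2.06], [-2.6, 2.6]. Speed limits (rad/s): [2.22, 2.22, 2.79, 2.79, 3.14, 3.14, 3.14].

## Interface

Orientations are given as a unit quaternion [x, y, z, w].
In Python, from bench import read_state, camera, close_job, tips_ahead gives the robot as it stands.
- The arm moves only by the tool arm_command, never from a script. Its argument "commands" is a list that holds one entry, the list of rows, each a list of 7 numbers: the turn, a rotation vector about the tool's x, y, z in rad, then the shift along the tool's x, y, z in m, then the opening in per cent of the stroke, from 0 (shut) to 100 (fully open). In form: [[[rx, ry, rz, x, y, z, claw], ...]]. A call has 1 to 20 rows; each row shifts and turns the commanded pose from where the row before left it, along the tool's axes as they then stand; what a row does not reach is not made up. A row lasts 1/8 s, in which the tool goes at most 62.5 mm and 10.7 degrees, less where a joint would pass 70% of its speed; a pose out of reach is approached as far as the arm can. A call with a gripper value outside its range is refused whole. The fingers move at their own pace and stop on an object; "newtons" is the grip in N (left out, the last holds). Time passes only in rows, so rows that do not move let the fingers close. It gives the time, the measured TCP pose, the force and the opening at its end, in the units of the state.
- read_state(): the state, without advancing time (a new reading comes with each control period).
- camera(name): name is "scene" or "side" or "wrist"; returns a dict with "frame" (480x640x3 uint8, red, green, blue), "vfov" (degrees; the focal length in pixels is half the picture's height over the tangent of half this angle, whatever the lens; pixels are square), "cx", "cy" (the principal point, pixels), "k1" (the pictures are not rectified: a ray, as slopes to the right and down, at radius r is drawn at 1 + k1 r^2 times it, then the intrinsics apply), "R" (3x3) and "t" (3): a world point X has camera coordinates R X + t. Camera axes: x right, y down, z forward; pixel columns grow to the right and rows downward; lengths in m; the calibration is good to about 2 mm. A picture is of the moment at which its call begins. There is no depth.
- close_job(): hands the job in, once; it reports no verdict.
The state is a dict: "time": time; "joint_positions": joint angles; "joint_vel": joint speeds; "joint_torque": joint torques, N m; "ee_pos": TCP position; "eef_rot": TCP orientation; "ft_force": force on the tool from outside, world axes, zero at the start; "torque": the same for the moment, N m; "width": finger opening in m.
Only numpy, scipy, OpenCV 4.12 (cv2) and the standard library are available. Lean on these libraries where they do the work, as an engineer would, in place of code of your own. Each camera call takes 0.05 s, during which the arm holds its last target.

## Working session

There is one attempt and no reset: what is moved stays moved. The work goes in short steps, Python scripts to look and compute and a tool call to move; the robot and the scene stay as the last step left them, time stands still between calls to the robot, and variables do not carry over. Pictures are saved under pics/ and viewed, and the job is handed in when it is done.

Besides the shell and the picture viewer there is one more tool, called after "Call:" as name(argument=value, ...) on one line, values as JSON. arm_command: Moves the arm, as the interface text tells. Its arguments: {"type":"object","properties":{"commands":{"type":"array"},"newtons":{"type":"number"}},"required":["commands"]}

```bash
mkdir -p pics; ls; python3 - <<'E'
from bench import read_state, camera, tips_ahead
import cv2
s=read_state(); print({k:s[k] for k in ("time","ee_pos","eef_rot","width","ft_force")}, tips_ahead)
for n in ("scene","side","wrist"):
    c=camera(n); cv2.imwrite(f"pics/a_{n}.png",c["frame"][:,:,::-1]); print(n,c["vfov"],c["cx"],c["cy"],c["k1"],c["R"],c["t"])
E
```

```text
pics
{'time': 0.0, 'ee_pos': array([0.15981163, 0.60382456, 0.22976072]), 'eef_rot': array([ 7.92413124e-01,  6.09984372e-01, -5.56825961e-04,  4.43673438e-04]), 'width': 0.08690524188983262, 'ft_force': array([-0.24139902, -0.02000719,  0.39360375])} 0.008
scene 53.71698531004961 323.1751434413128 240.7020147010338 -0.006768260495503527 [[-0.60401168 -0.79696556  0.00397292]
 [-0.32851503  0.24443004 -0.91232222]
 [ 0.72611829 -0.55235844 -0.40945376]] [0.35031491 0.23055275 0.63266484]
side 56.131085092601054 318.53376467651145 247.07048375212648 -0.09951692236705582 [[ 0.95923683 -0.28252126 -0.00681463]
 [-0.14642919 -0.47625366 -0.86702995]
 [ 0.2417089   0.83268493 -0.49820941]] [-0.5032674   0.15027075  0.81488128]
wrist 61.7843067409764 311.17083930457574 236.84822026419562 -0.05235013810288585 [[ 2.56462738e-01  9.66554059e-01  3.39135681e-04]
 [ 9.36927361e-01 -2.48687849e-01  2.45604302e-01]
 [ 2.37474174e-01 -6.26706063e-02 -9.69370111e-01]] [-0.62443896 -0.02921698  0.38862186]
```

View pics/a_scene.png

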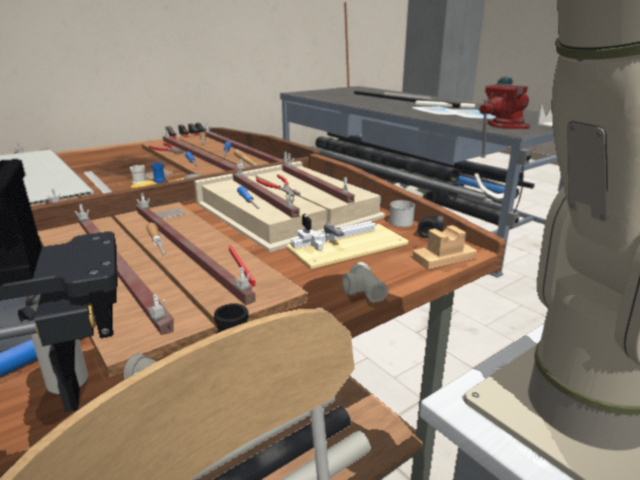

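View pics/a_side.png

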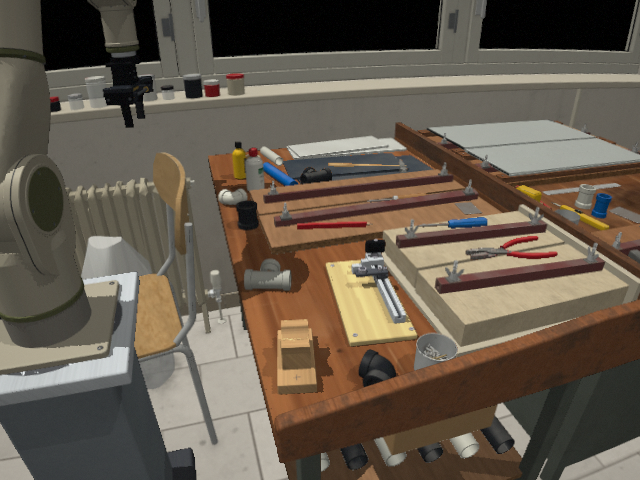

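View pics/a_wrist.png

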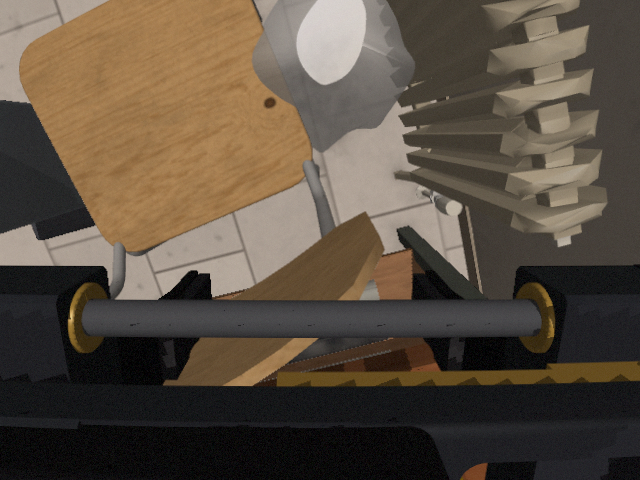

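```bash
cat > h.py <<'E'
import numpy as np, cv2
from bench import read_state, camera
def K(c):
    f=240/np.tan(np.radians(c["vfov"]/2)); return np.array([[f,0,c["cx"]],[0,f,c["cy"]],[0,0,1.]])
def D(c):return np.array([c["k1"],0,0,0,0.])
def ray(c,uv):
    p=cv2.undistortPoints(np.array(uv,float).reshape(-1,1,2),K(c),D(c),None,None)[:,0] if 0 else cv2.undistortPointsIter(np.array(uv,float).reshape(-1,1,2),K(c),D(c),None,None,(3,50,1e-10))[:,0]
    R=np.array(c["R"]);t=np.array(c["t"])
    return -R.T@t, np.c_[p,np.ones(len(p))]@R
def onz(c,uv,z):
    o,d=ray(c,uv); return o+d*((z-o[2])/d[:,2])[:,None]
def proj(c,X):
    r,_=cv2.Rodrigues(np.array(c["R"])); return cv2.projectPoints(np.array(X,float).reshape(-1,1,3),r,np.array(c["t"],float),K(c),D(c))[0][:,0]
def tri(c1,u1,c2,u2):
    o1,d1=ray(c1,[u1]);o2,d2=ray(c2,[u2]);d1=d1[0];d2=d2[0]
    A=np.c_[d1,-d2];s=np.linalg.lstsq(A,o2-o1,rcond=None)[0]
    a=o1+s[0]*d1;b=o2+s[1]*d2;return (a+b)/2,np.linalg.norm(a-b)
def crop(c,x0,y0,x1,y1,k,name):
    cv2.imwrite("pics/"+name,cv2.resize(c["frame"][y0:y1,x0:x1,::-1],None,fx=k,fy=k,interpolation=cv2.INTER_CUBIC))
E
python3 - <<'E'
from h import *
c=camera("side"); crop(c,240,220,440,400,4,"b_side.png")
np.set_printoptions(precision=4,suppress=True)
print(onz(c,[[326,263],[352,343],[414,339],[277,390],[316,390]],0.012))
c=camera("scene"); crop(c,275,190,485,310,3.8,"b_scene.png")
E
```

```text
[[ 0.5563  0.0495  0.012 ]
 [ 0.5224 -0.2092  0.012 ]
 [ 0.6278 -0.2315  0.012 ]
 [ 0.3784 -0.2752  0.012 ]
 [ 0.4348 -0.2919  0.012 ]]
```

View pics/b_side.png

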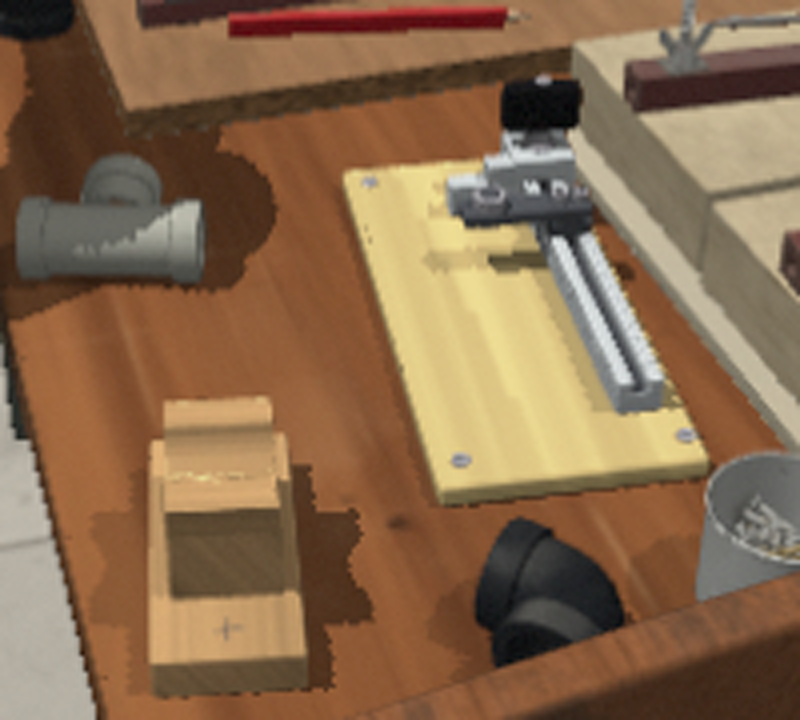

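View pics/b_scene.png

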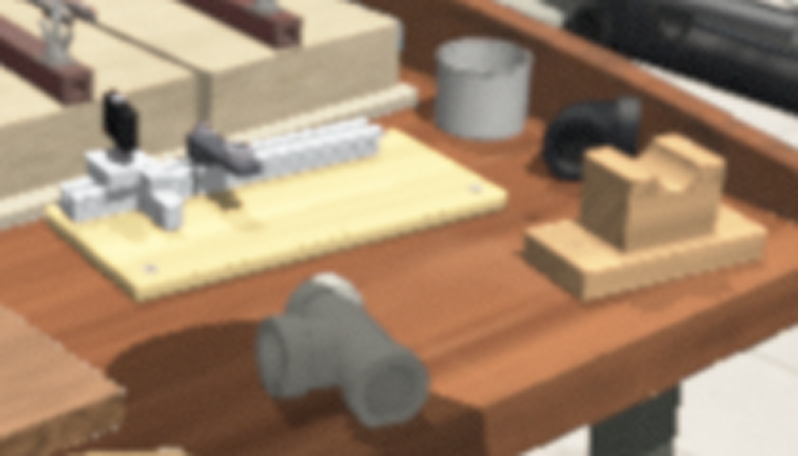

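```bash
python3 - <<'E'
from h import *
np.set_printoptions(precision=4,suppress=True)
def rig(P,Q):
    P=np.array(P);Q=np.array(Q)[:,:2];p=P-P.mean(0);q=Q-Q.mean(0)
    a=np.arctan2((p[:,0]*q[:,1]-p[:,1]*q[:,0]).sum(),(p*q).sum())
    R=np.array([[np.cos(a),-np.sin(a)],[np.sin(a),np.cos(a)]]);t=Q.mean(0)-R@P.mean(0)
    return t,a,Q-(P@R.T+t)
s=camera("side");e=camera("scene")
J=[(-.068,.116),(-.068,-.146),(.054,-.146)]
print("side",*rig(J,onz(s,[(326,263),(350,343),(417,335.5)],.012)))
J2=J[:2]+[(.054,.116),(.054,-.146)]
print("scene",*rig(J2,onz(e,[(311,266.3),(408.4,240),(286.8,244.5),(379.7,224.2)],.012)))
print("sup side foot",onz(s,[(278,385.5),(316.5,383.7)],.02),"\ntop",onz(s,[(281.3,320),(307.8,319.5),(281,348),(309,347.5)],.066))
print("sup scene foot",onz(e,[(413.2,253.2),(428.2,262.4),(476.8,250.5)],.02))
r=read_state();print(r["joint_positions"])
E
```

```text
side [ 0.6064 -0.0738] -0.14645831970509954 [[ 0.0003 -0.0014]
 [ 0.0013  0.0001]
 [-0.0016  0.0013]]
scene [ 0.6011 -0.0693] -0.1266606064404713 [[-0.001   0.0025]
 [ 0.0044 -0.0013]
 [ 0.0003 -0.0015]
 [-0.0038  0.0003]]
sup side foot [[ 0.3806 -0.2742  0.02  ]
 [ 0.437  -0.2872  0.02  ]] 
top [[ 0.4089 -0.1799  0.066 ]
 [ 0.4506 -0.1911  0.066 ]
 [ 0.3942 -0.2447  0.066 ]
 [ 0.4348 -0.2557  0.066 ]]
sup scene foot [[ 0.4518 -0.1496  0.02  ]
 [ 0.4021 -0.1418  0.02  ]
 [ 0.377  -0.2731  0.02  ]]
[-1.3346  0.3323 -0.0647  1.4603  0.0216  1.3499 -0.0885]
```

Call:
arm_command(commands=[[[0,0,0,0,0,-0.03,100],[0,0,0,0,0,-0.03,100],[0,0,0,-0.01,0.013,-0.03,100],[0,0,0,-0.02,0.026,-0.03,100],[0,0,0,-0.0314,0.0412,0,100],[0,0,0,-0.0314,0.0412,0,100],[0,0,0,-0.0314,0.0412,0,100],[0,0,0,-0.0314,0.0412,0,100],[0,0,0,-0.0314,0.0412,0,100],[0,0,0,-0.0314,0.0412,0,100],[0,0,0,-0.0314,0.0412,0,100],[0,0,0,-0.0314,0.0412,0,100],[0,0,0,-0.0314,0.0412,0,100],[0,0,0,-0.0314,0.0412,0,100],[0,0,0,-0.0314,0.0412,0,100],[0,0,0,-0.0314,0.0412,0,100],[0,0,0,-0.0314,0.0412,0,60],[0,0,0,-0.0314,0.0412,0,60],[0,0,0,-0.0314,0.0412,0,60],[0,0,0,0,0,0.03,60]]])

```text
time: 2.85
ee_pos: [0.6686, -0.0533, 0.3209]
eef_rot: [0.794, 0.608, 0.0, 0.002]
ft_force: [-0.3, 0.8, -0.3]
width: 0.0563
```

Call:
arm_command(commands=[[[0,0,0,0,0,0.03,35],[0,0,0,0,0,0.03,35],[0,0,0,0,0,0.02,35],[0,0,0,0,0,0,35],[0,0,0,0,0,0,35]]])

```text
time: 3.48
ee_pos: [0.6672, -0.0483, 0.2416]
eef_rot: [0.792, 0.61, 0.001, 0.0]
ft_force: [0.6, 1.0, 0.1]
width: 0.0309
```

```bash
python3 - <<'E'
from h import *
r=read_state();print(r["time"],r["ee_pos"],r["joint_positions"],r["width"])
c=camera("wrist");cv2.imwrite("pics/c_wrist.png",c["frame"][:,:,::-1])
E
```

```text
3.475 [ 0.66723749 -0.04832621  0.24164274] [-0.37905306  0.45905518  0.55026641  1.34127805 -0.2373246   1.40498474
  1.47537993] 0.030913257337250664
```

View pics/c_wrist.png

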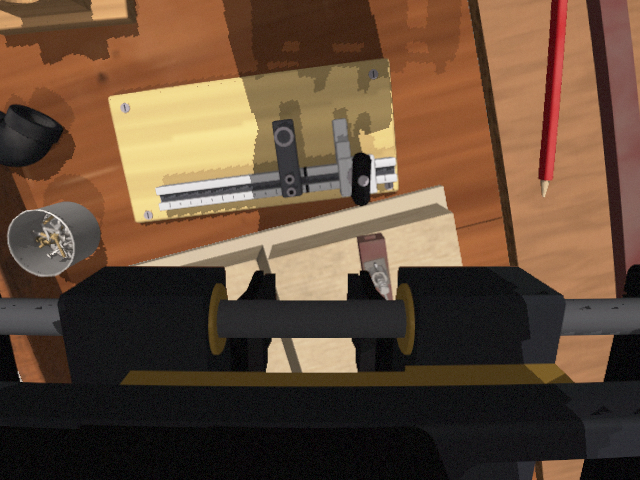

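```bash
python3 - <<'E'
from h import *
c=camera("wrist");crop(c,250,100,410,220,5,"d_wrist.png")
f=cv2.cvtColor(c["frame"],cv2.COLOR_RGB2HSV)
m=cv2.inRange(f,(18,60,60),(36,255,255))
m=cv2.morphologyEx(m,cv2.MORPH_CLOSE,np.ones((3,3)))
cs=[k for k in cv2.findContours(m,cv2.RETR_EXTERNAL,cv2.CHAIN_APPROX_NONE)[0] if cv2.contourArea(k)>2000]
for k in cs: print(cv2.contourArea(k),cv2.boundingRect(k),cv2.approxPolyDP(cv2.convexHull(k),6,True)[:,0].tolist())
E
```

```text
9491.0 (121, 338, 453, 48) [[573, 382], [121, 383], [130, 371], [273, 338], [348, 338], [553, 363]]
12662.0 (179, 201, 283, 154) [[451, 212], [461, 265], [410, 353], [213, 353], [179, 265], [432, 201]]
27043.0 (108, 58, 288, 164) [[388, 60], [395, 157], [341, 196], [135, 220], [109, 96]]
```

View pics/d_wrist.png

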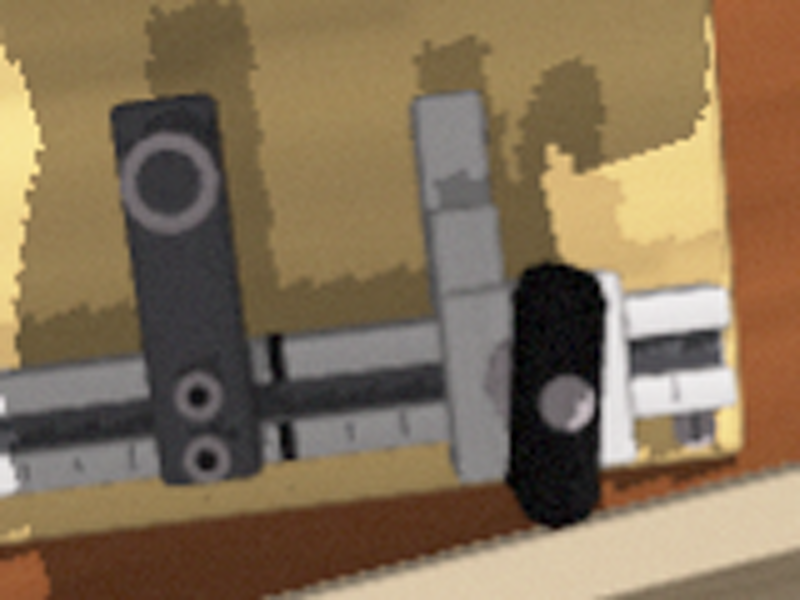

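```bash
cat >> h.py <<'E'
def rig(P,Q):
    P=np.array(P);Q=np.array(Q)[:,:2];p=P-P.mean(0);q=Q-Q.mean(0)
    a=np.arctan2((p[:,0]*q[:,1]-p[:,1]*q[:,0]).sum(),(p*q).sum())
    R=np.array([[np.cos(a),-np.sin(a)],[np.sin(a),np.cos(a)]]);t=Q.mean(0)-R@P.mean(0)
    return t,a,Q-(P@R.T+t)
def tojig(P,t,a):
    R=np.array([[np.cos(a),-np.sin(a)],[np.sin(a),np.cos(a)]]); return (np.array(P)[:,:2]-t)@R
np.set_printoptions(precision=4,suppress=True)
E
python3 - <<'E'
from h import *
c=camera("wrist");print(c["R"],-c["R"].T@c["t"])
J=[(-.068,-.146),(-.068,.116),(.054,-.146),(.054,.116)]
t,a,e=rig(J,onz(c,[(109.5,96.5),(388.8,59.5),(135.5,220.5),(397.8,191)],.012));print(t,a,a*57.3,e)
cr=lambda L:[(250+x/5,100+y/5) for x,y in L]
for n,L,z in [("line",[(286,355),(297,440)],.03),("arm31",[(414,105),(425,200)],.031),("arm42",[(430,212),(440,288)],.042),("sad44",[(441,292),(456,478)],.044),("cap82",[(568,403)],.082),("fence near",[(100,361),(430,322)],.03),("bush top",[(170,183)],.054),("baredges",[(515,285),(510,490),(603,285),(600,500)],.08)]:
    w=onz(c,cr(L),z);print(n,tojig(w,t,a)*1000,w[:,:2])
E
```

```text
[[ 0.2565  0.9665  0.0022]
 [ 0.9364 -0.249   0.2472]
 [ 0.2395 -0.0614 -0.969 ]] [ 0.6024 -0.0318  0.396 ]
[ 0.6061 -0.069 ] -0.14476054460474236 -8.294779205851738 [[ 0.0025  0.0019]
 [ 0.0008 -0.0021]
 [-0.0018  0.0019]
 [-0.0015 -0.0017]]
line [[22.3559 29.9063]
 [37.908  30.1041]] [[ 0.6325 -0.0427]
 [ 0.6479 -0.0447]]
arm31 [[-18.5394  57.3541]
 [ -2.0711  57.6185]] [[ 0.596  -0.0096]
 [ 0.6123 -0.0117]]
arm42 [[-0.1701 57.6291]
 [12.8893 58.057 ]] [[ 0.6142 -0.012 ]
 [ 0.6272 -0.0134]]
sad44 [[13.4641 58.0385]
 [46.0052 57.4708]] [[ 0.6278 -0.0135]
 [ 0.6599 -0.0188]]
cap82 [[30.306  73.7446]] [[ 0.6467 -0.0004]]
fence near [[19.5356 -3.6941]
 [19.4465 56.3997]] [[ 0.6249 -0.0755]
 [ 0.6334 -0.016 ]]
bush top [[-10.0985  14.5137]] [[ 0.5982 -0.0532]]
baredges [[11.3958 67.3425]
 [43.267  63.6544]
 [12.9268 80.9409]
 [46.4927 77.7634]] [[ 0.627  -0.004 ]
 [ 0.6581 -0.0123]
 [ 0.6305  0.0092]
 [ 0.6633  0.0012]]
```

```bash
python3 - <<'E'
from h import *
c=camera("wrist");s=camera("side");e=camera("scene")
crop(s,340,200,500,320,5,"e_side.png");crop(e,220,150,380,270,5,"e_scene.png");crop(c,320,200,440,300,6,"e_wrist.png")
for u in [(366,237),(380,237)]: print(onz(c,[u],.06),onz(c,[u],.10))
E
```

```text
[[ 0.6976 -0.0072  0.06  ]] [[ 0.6863 -0.0102  0.1   ]]
[[0.7008 0.0045 0.06  ]] [[0.689  0.0002 0.1   ]]
```

View pics/e_side.png

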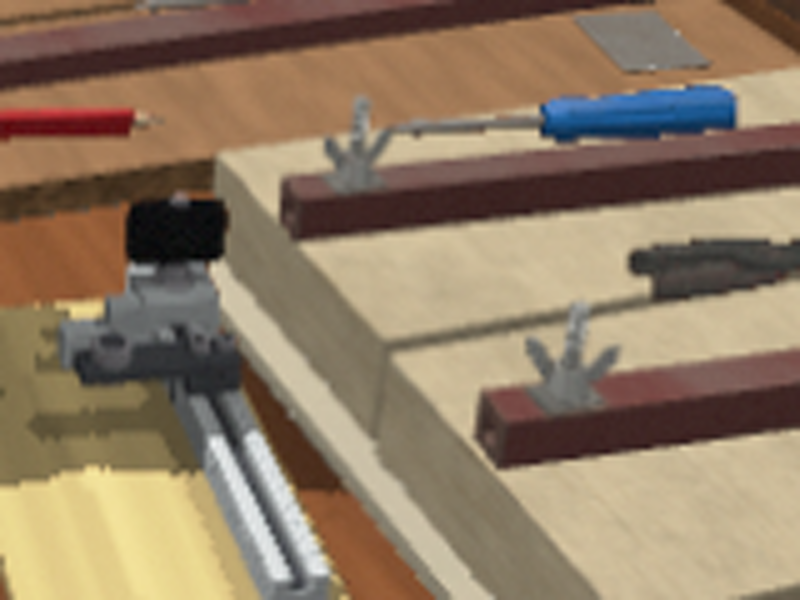

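View pics/e_scene.png

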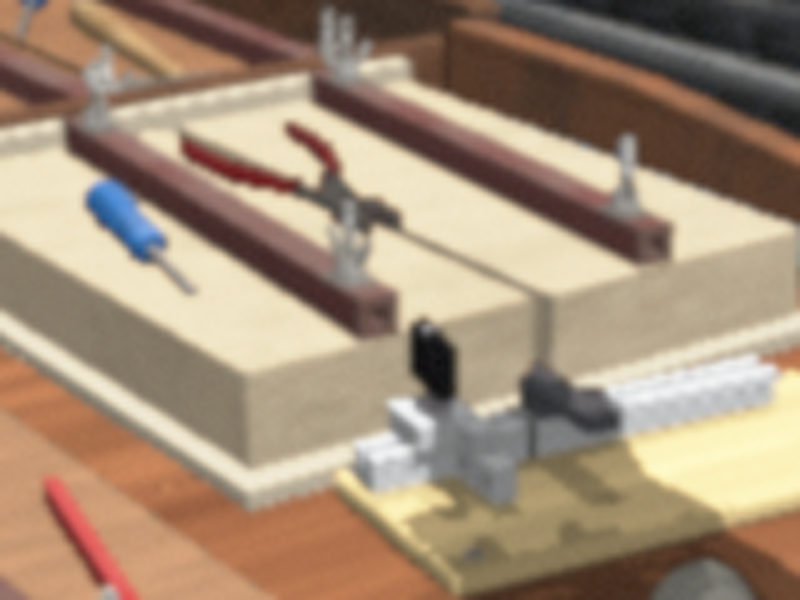

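View pics/e_wrist.png

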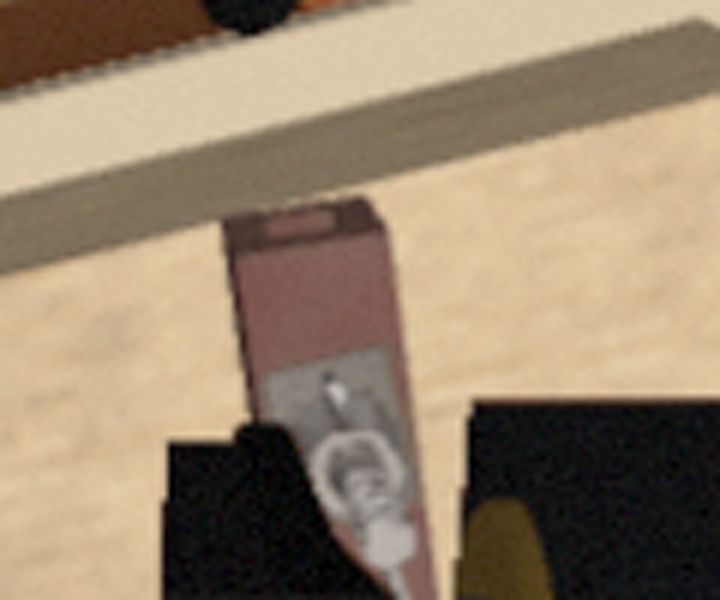

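```bash
python3 - <<'E'
from h import *
c=camera("wrist");s=camera("side");e=camera("scene")
print(tri(s,(412.2,220),e,(290,191)),tri(s,(455.4,261),e,(345.6,177.6)))
print("bar",tri(s,(340+290/5,200+180/5),c,(320+240/6,200+262/6)))
print("board front",tri(s,(340+388/5,200+345/5),e,(220+545/5,150+297/5)))
print("board corner left",tri(s,(340+218/5,200+160/5),e,(220+245/5,150+375/5)))
E
```

```text
(array([ 0.7232, -0.0093,  0.1192]), np.float64(0.002664865784611576)) (array([ 0.7224, -0.1788,  0.1211]), np.float64(0.0006312283372787848))
bar (array([ 0.6919, -0.0151,  0.0912]), np.float64(0.0008203579271032555))
board front (array([ 0.6937, -0.1027,  0.0617]), np.float64(0.0037549118644455183))
board corner left (array([0.6971, 0.0662, 0.0585]), np.float64(0.0002865503277835992))
```

Call:
arm_command(commands=[[[0,0,0,0.0206,-0.0158,0,35],[0,0,0,0.0205,-0.0157,0,35],[0,0,0,0,0,0.03,35],[0,0,0,0,0,0.03,35],[0,0,0,0,0,0.02,35],[0,0,0,0,0,0,35],[0,0,0,0,0,0,35]]])

```text
time: 4.8
ee_pos: [0.6475, -0.0006, 0.1617]
eef_rot: [0.793, 0.61, 0.001, 0.0]
ft_force: [-0.2, -0.2, 0.1]
width: 0.0303
```

```bash
python3 - <<'E'
from h import *
r=read_state();print(r["time"],r["ee_pos"],r["eef_rot"],r["width"])
s=camera("side");crop(s,320,180,440,270,6,"f_side.png")
E
```

```text
4.8 [ 0.6475 -0.0006  0.1617] [0.7925 0.6099 0.0006 0.0004] 0.030346439057400157
```

View pics/f_side.png

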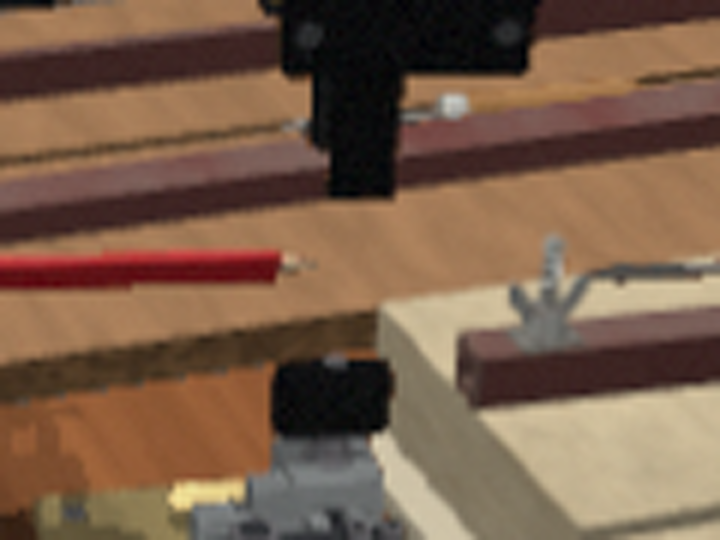

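Call:
arm_command(commands=[[[0,0,0,0,0,0.03,35],[0,0,0,0,0,0.03,35],[0,0,0,0,0,0.02,35],[0,0,0,0,0,0.0147,35],[0,0,0,0,0,0,35],[0,0,0,0,0,0,20],[0,0,0,0,0,0,0],[0,0,0,0,0,0,0],[0,0,0,0,0,0,0],[0,0,0,0,0,0,0]]], newtons=40)

```text
time: 6.1
ee_pos: [0.6474, -0.0004, 0.0665]
eef_rot: [0.792, 0.61, 0.001, 0.0]
ft_force: [-2.1, -1.1, 5.0]
width: 0.0125
```

Call:
arm_command(commands=[[[0,0,0,-0.0043,0.0005,0,0],[0,0,0,-0.0043,0.0005,0,0],[0,0,0,-0.0043,0.0005,0,0],[0,0,0,-0.0043,0.0005,0,0],[0,0,0,-0.0043,0.0005,0,0],[0,0,0,-0.0043,0.0005,0,0],[0,0,0,0,0,0,0],[0,0,0,0,0,0,0]]])

```text
time: 7.1
ee_pos: [0.6438, -0.0264, 0.0665]
eef_rot: [0.793, 0.61, 0.001, 0.0]
ft_force: [-0.8, -1.4, 6.1]
width: 0.013
```

```bash
python3 - <<'E'
from h import *
r=read_state();print(r["time"],r["ee_pos"],r["width"],r["ft_force"])
t=np.array([.6061,-.0690]);a=-.1448
print(tojig([r["ee_pos"]],t,a))
c=camera("wrist");cv2.imwrite("pics/g_wrist.png",c["frame"][:,:,::-1])
s=camera("side");crop(s,330,220,430,295,8,"g_side.png")
E
```

```text
7.1 [ 0.6438 -0.0264  0.0665] 0.013018961566368772 [-0.8383 -1.3673  6.1369]
[[0.0312 0.0475]]
```

View pics/g_wrist.png

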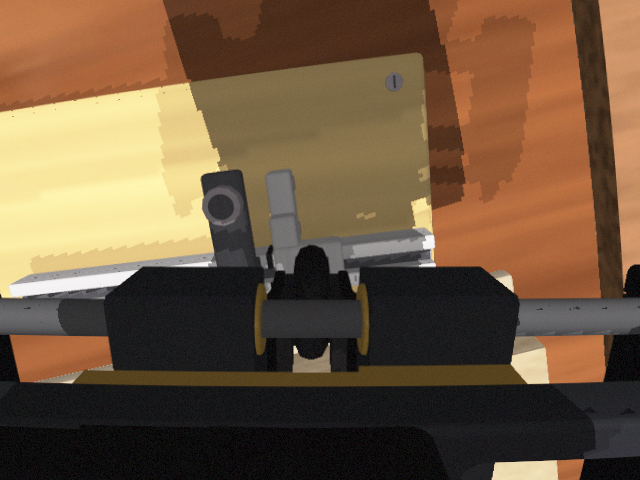

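View pics/g_side.png

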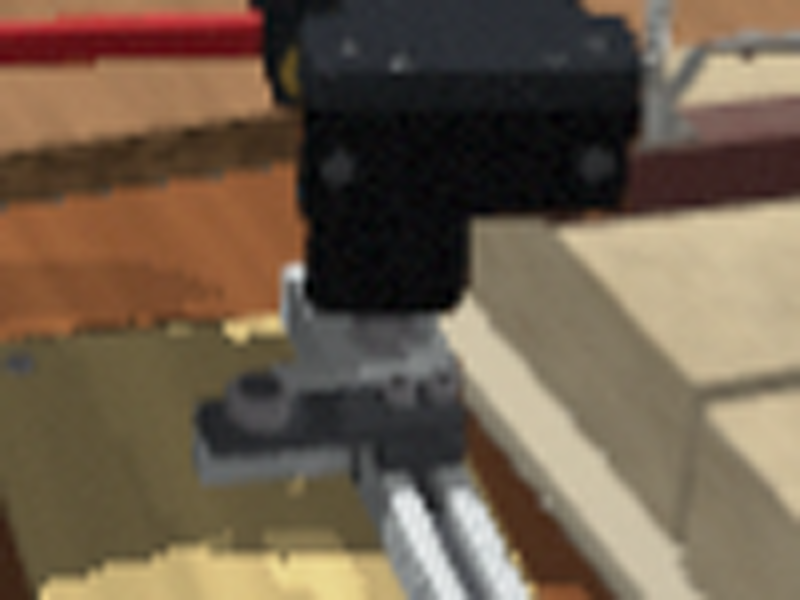

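```bash
python3 - <<'E'
from h import *
c=camera("wrist");crop(c,195,160,325,260,6,"h_wrist.png");crop(c,250,230,310,275,13,"h2_wrist.png")
E
```

```text
(no output)
```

View pics/h_wrist.png

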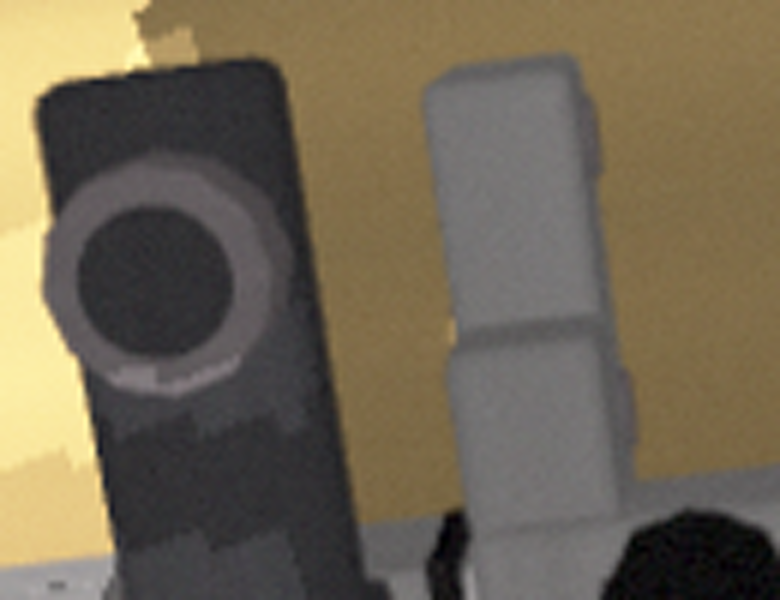

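View pics/h2_wrist.png

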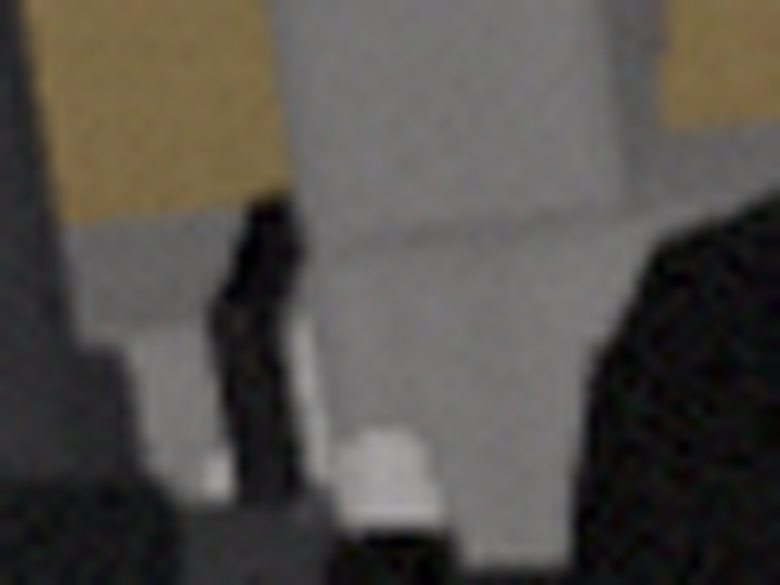

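```bash
python3 - <<'E'
from h import *
c=camera("wrist")
t=np.array([.6061,-.0690]);a=-.1448
A=lambda L:[(195+x/6,160+y/6) for x,y in L]
B=lambda L:[(250+x/13,230+y/13) for x,y in L]
for n,u,z in [("line R",B([(284,330),(302,480)]),.03),("line L",B([(217,310),(243,490)]),.03),("arm31",A([(430,110),(457,315)]),.031),("arm42",A([(450,365),(469,510)]),.042),("arm42b",B([(272,10),(297,180)]),.042),("sad44",B([(318,265),(335,400)]),.044),("guide R edge",A([(283,80),(360,520)]),.054),("bush",A([(157,275)]),.054)]:
    print(n,tojig(onz(c,u,z),t,a)*1000)
print(onz(c,[(422,53)],.012),tojig(onz(c,[(422,53)],.012),t,a))
E
```

```text
line R [[20.0568 28.9567]
 [26.1116 28.8057]]
line L [[18.9735 26.5246]
 [26.2531 26.4898]]
arm31 [[-18.0713  31.9022]
 [ -1.604   31.7508]]
arm42 [[ 0.1934 32.0174]
 [11.6677 31.8786]]
arm42b [[ 4.849  31.7891]
 [11.1029 31.8078]]
sad44 [[13.7472 32.3704]
 [18.7634 32.2843]]
guide R edge [[-23.4045  24.8816]
 [  8.342   25.5035]]
bush [[-10.9872  13.9533]]
[[0.5549 0.0529 0.012 ]] [[-0.0683  0.1133]]
```

Call:
arm_command(commands=[[[0,0,0,-0.0008,0.0001,0,0],[0,0,0,-0.0007,0.0001,0,0],[0,0,0,0,0,0,0],[0,0,0,0,0,0,0]]])

```text
time: 7.8
ee_pos: [0.6437, -0.0274, 0.0665]
eef_rot: [0.792, 0.61, 0.001, 0.0]
ft_force: [-0.1, -0.2, 6.3]
width: 0.0126
```

```bash
python3 - <<'E'
from h import *
r=read_state();print(r["time"],r["ee_pos"],r["width"],r["ft_force"])
t=np.array([.6061,-.0690]);a=-.1448
print(tojig([r["ee_pos"]],t,a))
c=camera("wrist");crop(c,195,160,325,260,6,"i_wrist.png");crop(c,250,230,310,275,13,"i2_wrist.png")
s=camera("scene");crop(s,270,190,350,250,10,"i_scene.png")
E
```

```text
7.8 [ 0.6437 -0.0274  0.0665] 0.012642129994133748 [-0.1037 -0.1898  6.3377]
[[0.0312 0.0466]]
```

View pics/i_wrist.png

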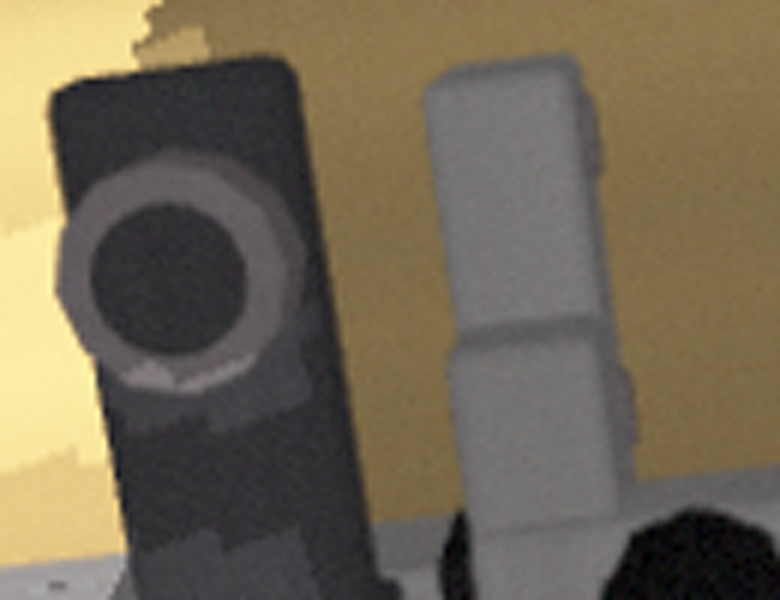

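View pics/i2_wrist.png

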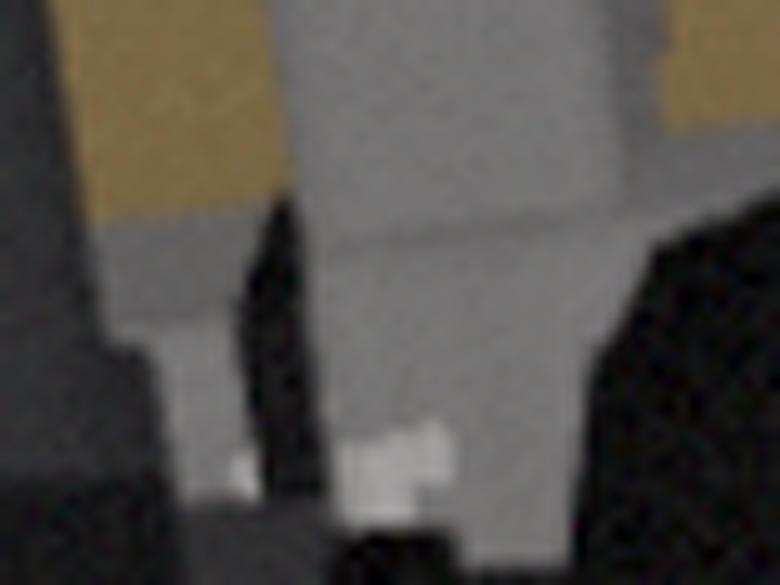

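View pics/i_scene.png

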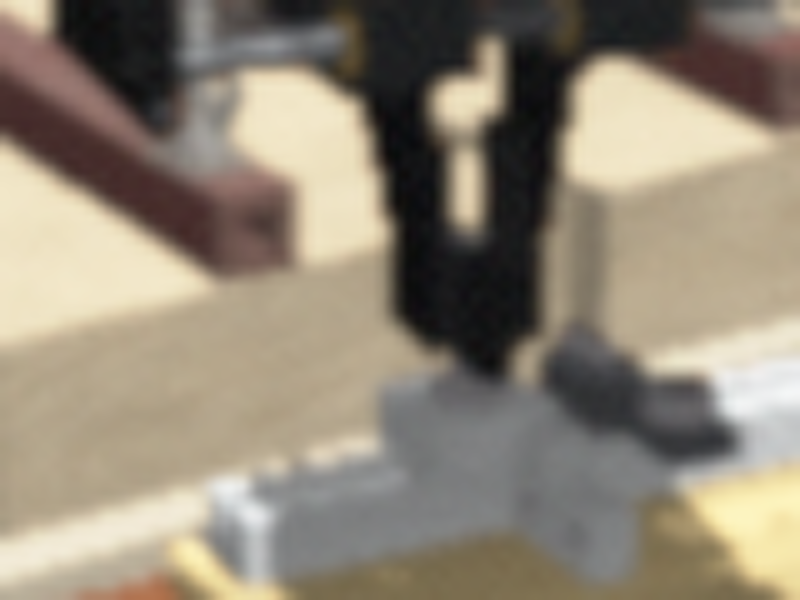

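```bash
python3 - <<'E'
from h import *
t=np.array([.6061,-.0690]);a=-.1448
c=camera("wrist");g=c["frame"].astype(int)
for r in range(246,270,3): print(r,g[r,262:282].mean(1).astype(int))
import numpy as np
# project the face edge & line for candidate slides, with camera bias as is
Rj=np.array([[np.cos(a),-np.sin(a)],[np.sin(a),np.cos(a)]])
W=lambda x,y,z:[*(t+Rj@np.array([x,y])),z]
for x in (22,28): print(x,proj(c,[W(x/1e3,.027,.03),W(x/1e3,.03,.03),W(x/1e3,.030,.044),W(x/1e3,.031,.044),W(x/1e3,.030,.031)]))
print(proj(c,[W(-.01,.03,.031),W(-.01,.031,.031),W(.008,.03,.042)]))
E
```

```text
246 [ 94  96  98  97  97  96  96  93  72  21  49  96 108 114 114 114 115 115
 114 111]
249 [ 95  96  96  96  99  97  93  71  22  17  25  71 105 105 105 106 107 108
 106 108]
252 [ 95  93  96  94  95  93  70  17  14  14  20  63 104 117 115 117 116 116
 113 114]
255 [106 110 111 111 110  99  44  22  20  25  25  61 101 117 114 119 118 115
 115 116]
258 [ 95 118 116 119 119 111  73  17  23  17  23  40  78 110 114 119 121 117
 116 117]
261 [ 71 115 115 118 115 115  99  32  25  23  26  30  71 119 113 116 116 117
 114 111]
264 [ 52  91 114 112 112 114 111  88  25  19  20  24  37  93 137 140 144 151
 157 158]
267 [ 34  67 113 111 108 109 136 141  38  23  26  22  28  76 136 147 156 160
 159 149]
22 [[270.4599 259.2779]
 [276.4259 258.6194]
 [273.9693 267.6508]
 [276.1038 267.4169]
 [276.2615 259.2238]]
28 [[272.1308 270.622 ]
 [278.0531 269.9746]
 [275.7362 279.7495]
 [277.8537 279.5199]
 [277.8979 270.6291]]
[[267.167  195.4137]
 [269.2462 195.1721]
 [270.1733 237.5443]]
```

```bash
python3 - <<'E'
from h import *
t=np.array([.6061,-.0690]);a=-.1448
c=camera("wrist");f=c["frame"].astype(float)
sat=f.max(2)-f.min(2);g=f.mean(2)
def cross(row,x0,x1,img):
    v=img[row,x0:x1+1];lo,hi=np.median(v[:3]),np.median(v[-3:]);m=(lo+hi)/2
    i=[k for k in range(len(v)-1) if (v[k]-m)*(v[k+1]-m)<=0][0];return x0+i+(m-v[i])/(v[i+1]-v[i])
for n,rows,x0,x1,z in (("arm31",range(178,212,4),260,276,.031),("arm42",range(222,242,3),264,280,.042)):
    u=[(cross(r,x0,x1,sat),r) for r in rows];j=tojig(onz(c,u,z),t,a)*1000;print(n,j.round(2).tolist())
u=[(cross(r,263,270,g),r) for r in (255,258,261)];print("line L",(tojig(onz(c,u,.03),t,a)*1000).tolist())
u=[(cross(r,270,279,g),r) for r in (255,258,261)];print("line R?",(tojig(onz(c,u,.03),t,a)*1000).tolist(),"sad",(tojig(onz(c,u,.044),t,a)*1000).tolist())
E
```

```text
arm31 [[-18.31, 30.04], [-16.4, 30.17], [-14.5, 30.19], [-12.59, 30.14], [-10.66, 30.19], [-8.73, 30.18], [-6.79, 30.22], [-4.83, 30.24], [-2.88, 30.21]]
arm42 [[0.68, 30.33], [2.1, 30.41], [3.51, 30.37], [4.94, 30.45], [6.36, 30.41], [7.78, 30.33], [9.22, 30.38]]
line L [[19.63464006586238, 25.906503012177115], [21.2045038691893, 25.914012978666005], [22.770826825290637, 25.836487760290655]]
line R? [[19.95559788656631, 28.692834115660837], [21.532416138833554, 28.76216937277138], [23.088205895290052, 28.594647578836476]] sad [[15.889695402730673, 30.51845400196404], [17.350769003831843, 30.58269977895458], [18.792357683284074, 30.427474742476562]]
```

Call:
arm_command(commands=[[[0,0,0,-0.0006,0.0001,0,0],[0,0,0,-0.0006,0.0001,0,0],[0,0,0,0,0,0,0],[0,0,0,0,0,0,0]]])

```text
time: 8.5
ee_pos: [0.6435, -0.0286, 0.0665]
eef_rot: [0.792, 0.61, 0.001, 0.0]
ft_force: [0.3, -0.8, 5.9]
width: 0.0128
```

```bash
cat > m.py <<'E'
from h import *
t=np.array([.6061,-.0690]);a=-.1448
r=read_state();print(r["time"],r["ee_pos"],r["width"],r["ft_force"],tojig([r["ee_pos"]],t,a))
c=camera("wrist");f=c["frame"].astype(float)
crop(c,195,160,325,260,6,"j_wrist.png")
sat=f.max(2)-f.min(2);g=f.mean(2)
def cross(row,x0,x1,img):
    v=img[row,x0:x1+1];lo,hi=np.median(v[:3]),np.median(v[-3:]);m=(lo+hi)/2
    i=[k for k in range(len(v)-1) if (v[k]-m)*(v[k+1]-m)<=0][0];return x0+i+(m-v[i])/(v[i+1]-v[i])
for n,rows,x0,x1,z in (("arm31",range(178,212,8),260,276,.031),("arm42",range(222,242,6),264,280,.042)):
    u=[(cross(r,x0,x1,sat),r) for r in rows];j=tojig(onz(c,u,z),t,a)*1000;print(n,j.round(2).tolist())
for r in range(246,268,3): print(r,g[r,262:282].astype(int))
u=[(cross(r,264,272,g),r) for r in (255,258,261)];print("line L",(tojig(onz(c,u,.03),t,a)*1000).tolist())
E
python3 m.py
```

```text
8.5 [ 0.6435 -0.0286  0.0665] 0.012811746673884926 [ 0.3392 -0.762   5.8674] [[0.0312 0.0454]]
arm31 [[-18.3, 28.87], [-14.48, 29.01], [-10.65, 28.99], [-6.77, 29.05], [-2.87, 29.0]]
arm42 [[0.69, 29.13], [3.52, 29.22], [6.37, 29.26], [9.24, 29.24]]
246 [ 95  96  98  99  99  96  98  97 100  97  93  94 108 110 113 113 115 116
 116 114]
249 [ 96  98  95  96  97  97  95  99  94  71  36  71 103 104 108 108 105 109
 108 108]
252 [ 96  96  96  96  96  95  94  90  75  16  21  66 110 114 115 119 114 115
 114 116]
255 [ 93  95 107 110 112 112 114 107  70  30  25  61 102 112 115 119 117 115
 114 116]
258 [ 33  48  83 118 119 118 118 117 104  33  17  36  76 107 115 117 116 117
 114 113]
261 [ 33  40  60 103 114 117 117 117 106  57  19  22  74 136 147 145 117 118
 114 114]
264 [ 42  38  48  82 115 115 113 124 139 120  28  23  41  95 148 146 143 142
 145 150]
267 [ 27  33  36  63 102 108 116 124 106 104  59  24  28  79 135 149 155 161
 158 157]
line L [[19.783643591429975, 25.90256815617307], [21.34992464108424, 25.88024365150197], [22.561274365267394, 22.717293407258826]]
```

View pics/j_wrist.png

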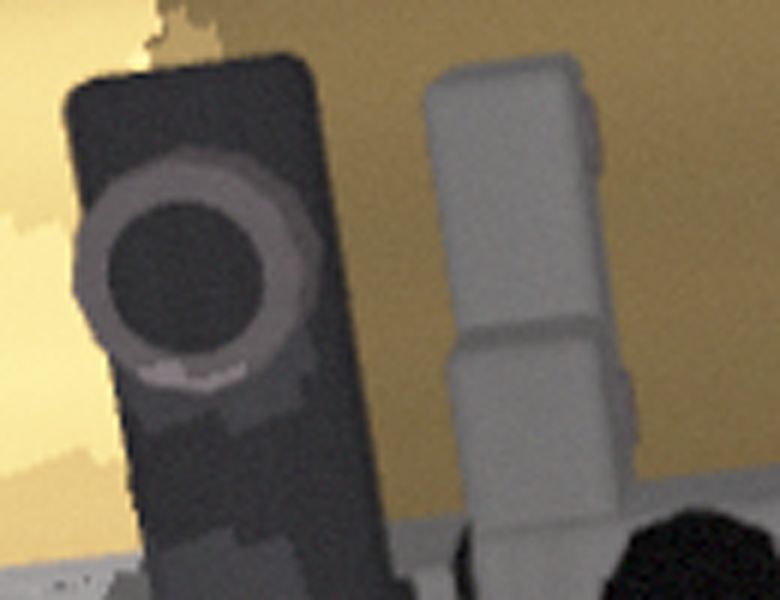

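Call:
arm_command(commands=[[[0,0,0.13,0,0,0,0],[0,0,0.13,0,0,0,0],[0,0,0.13,0,0,0,0],[0,0,0.13,0,0,0,0],[0,0,0.1,0,0,0,0],[0,0,0,0,0,0,0]]])

```text
time: 9.3
ee_pos: [0.6433, -0.029, 0.0665]
eef_rot: [0.941, 0.338, 0.0, 0.0]
ft_force: [-1.2, 0.5, 7.5]
width: 0.0127
```

```bash
python3 - <<'E'
from h import *
t=np.array([.6061,-.0690]);a=-.1448
r=read_state();print(r["time"],r["ee_pos"],r["width"],r["ft_force"],r["torque"],tojig([r["ee_pos"]],t,a),r["eef_rot"])
c=camera("wrist");cv2.imwrite("pics/k_wrist.png",c["frame"][:,:,::-1])
E
```

```text
9.3 [ 0.6433 -0.029   0.0665] 0.012657944227677098 [-1.2316  0.475   7.5326] [-0.1613  0.3987 -0.1017] [[0.031 0.045]] [0.941  0.3385 0.0003 0.0002]
```

View pics/k_wrist.png

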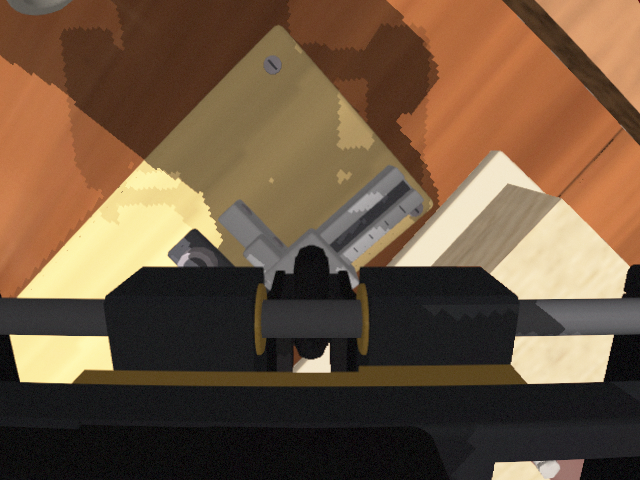

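Call:
arm_command(commands=[[[0,0,0.06,0.0002,-0.0002,0,0],[0,0,0.1,0,0,0,0],[0,0,0.13,0,0,0,0],[0,0,0.13,0,0,0,0],[0,0,0.13,0,0,0,0],[0,0,0,0,0,0,0],[0,0,0,0,0,0,0]]])

```text
time: 10.22
ee_pos: [0.6428, -0.0292, 0.0667]
eef_rot: [0.998, 0.071, -0.0, 0.0]
ft_force: [-4.0, -2.1, 11.2]
width: 0.0128
```

```bash
python3 - <<'E'
from h import *
t=np.array([.6061,-.0690]);a=-.1448
r=read_state();print(r["time"],r["ee_pos"],r["width"],r["ft_force"],r["torque"],tojig([r["ee_pos"]],t,a),r["eef_rot"],r["joint_positions"])
c=camera("wrist");cv2.imwrite("pics/l_wrist.png",c["frame"][:,:,::-1])
s=camera("side");crop(s,320,180,440,270,6,"l_side.png")
E
```

```text
10.225 [ 0.6428 -0.0292  0.0667] 0.012754268771934307 [-4.0399 -2.1032 11.1601] [-0.3365  1.1286 -0.1724] [[0.0306 0.0447]] [ 0.9975  0.0706 -0.0001  0.0001] [-0.5686  0.6093  0.7435  1.6166 -0.4507  1.0947  0.4372]
```

View pics/l_side.png

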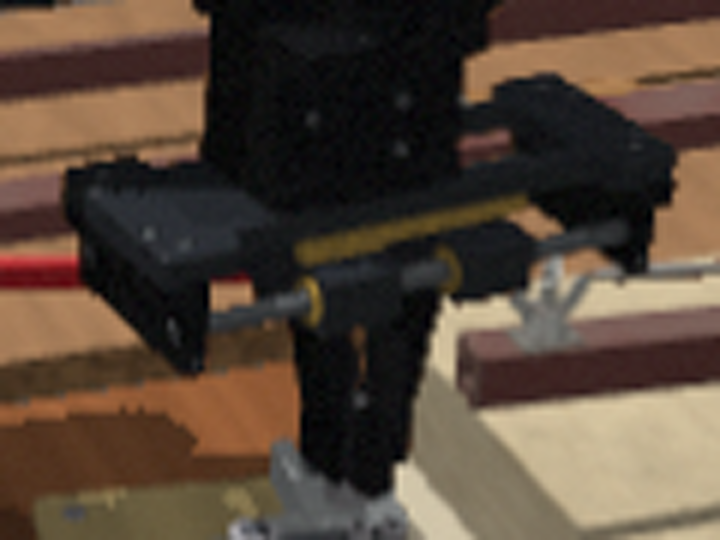

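View pics/l_wrist.png

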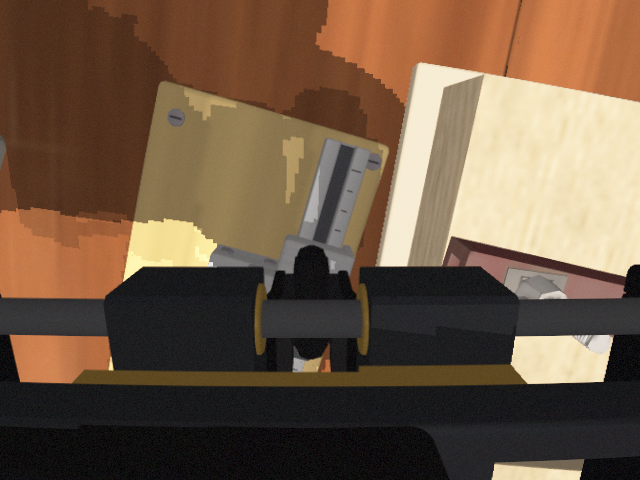

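Call:
arm_command(commands=[[[0,0,0,0,0,0,30],[0,0,0,0,0,0,30],[0,0,0,0,0,0,30],[0,0,0,0,0,-0.01,30],[0,0,0,0,0,-0.03,30],[0,0,0,0,0,-0.04,30],[0,0,0,0,0,-0.04,30],[0,0,0,0,0,-0.04,30],[0,0,0,0,0,0,30]]])

```text
time: 11.45
ee_pos: [0.6444, -0.0292, 0.2298]
eef_rot: [0.997, 0.071, 0.003, -0.0]
ft_force: [0.1, -0.1, -1.1]
width: 0.0257
```

```bash
python3 - <<'E'
from h import *
r=read_state();print(r["time"],r["ee_pos"],r["width"],r["ft_force"])
c=camera("wrist");cv2.imwrite("pics/n_wrist.png",c["frame"][:,:,::-1])
E
```

```text
11.45 [ 0.6444 -0.0292  0.2298] 0.025653729174650655 [ 0.1009 -0.0573 -1.0706]
```

View pics/n_wrist.png

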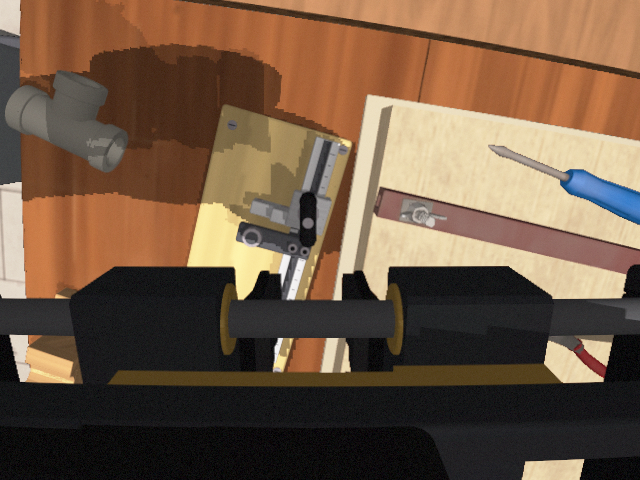

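```bash
python3 - <<'E'
from h import *
c=camera("wrist");crop(c,225,175,335,265,7,"o_wrist.png")
E
```

```text
(no output)
```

View pics/o_wrist.png

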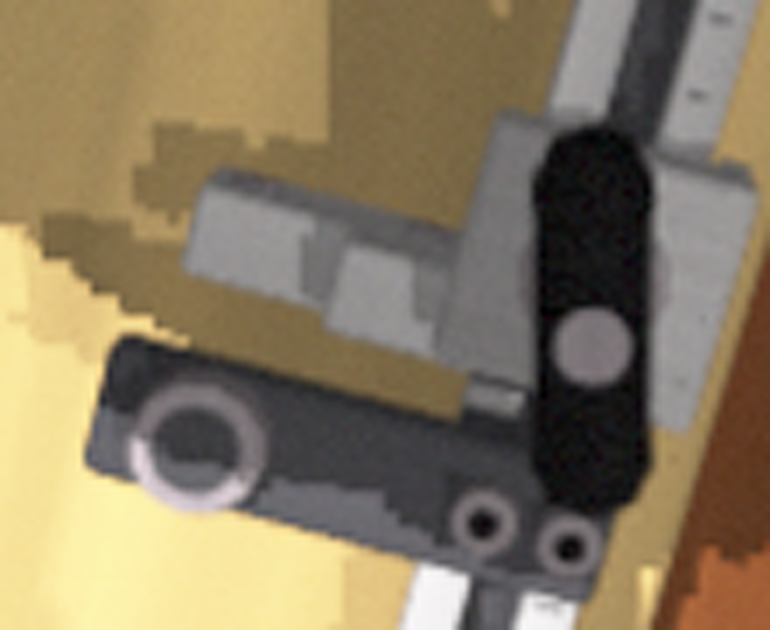

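```bash
python3 - <<'E'
from h import *
c=camera("wrist");t=np.array([.6061,-.0690]);a=-.1448
Rj=np.array([[np.cos(a),-np.sin(a)],[np.sin(a),np.cos(a)]])
W=lambda x,y,z:[*(t+Rj@np.array([x,y])/1000),z/1000]
im=c["frame"][175:265,225:335,::-1].copy();im=cv2.resize(im,None,fx=7,fy=7,interpolation=cv2.INTER_CUBIC)
def L(p,q,col):
    u=(proj(c,[W(*p),W(*q)])-[225,175]+.5)*7-.5;u=u.round().astype(int);cv2.line(im,tuple(map(int,u[0])),tuple(map(int,u[1])),col,1)
L((20,27,30),(42,27,30),(0,0,255));L((20,30,30),(42,30,30),(0,0,255));L((14,30,44),(42,30,44),(0,255,0));L((-20,30,31),(0,30,31),(0,255,0));L((0,30,42),(14,30,42),(0,255,0));L((-24,24,54),(42,24,54),(255,0,0));L((-24,6,54),(42,6,54),(255,0,0));L((-24,6,54),(-24,24,54),(255,0,0));L((20,111,30),(20,30,30),(255,255,0));L((20,0,30),(20,-30,30),(255,255,0))
cv2.imwrite("pics/p_wrist.png",im)
E
```

```text
(no output)
```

View pics/p_wrist.png

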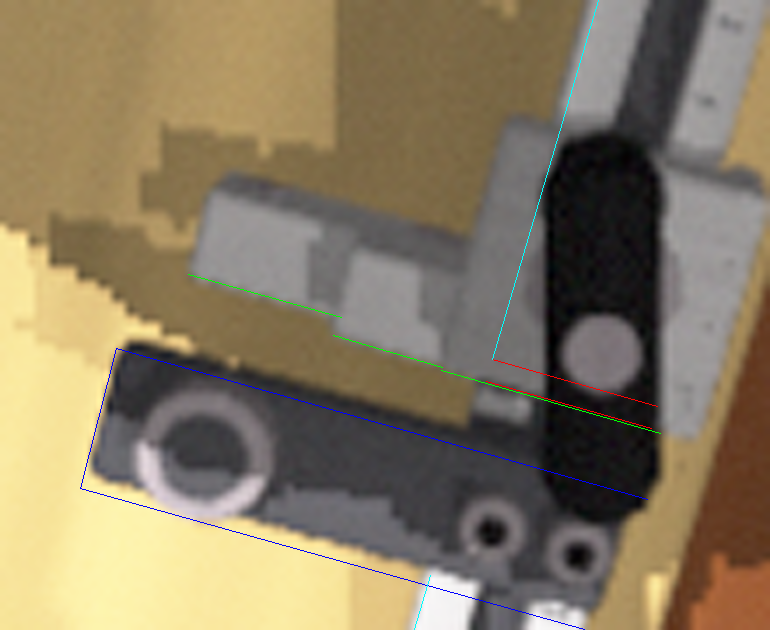

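Call:
arm_command(commands=[[[0,0,0,-0.0365,0.0296,0,80],[0,0,0,-0.0365,0.0296,0,80],[0,0,0,-0.0365,0.0296,0,80],[0,0,0,-0.0365,0.0296,0,80],[0,0,0,-0.0365,0.0296,0,80],[0,0,0,-0.0365,0.0296,0,80],[0,0,0,-0.0365,0.0296,0,80],[0,0,0.18,0,0,0,80],[0,0,0.18,0,0,0,80],[0,0,0,0,0,0,80],[0,0,0,0,0,0,80]]])

```text
time: 12.98
ee_pos: [0.4191, -0.2696, 0.2254]
eef_rot: [0.994, -0.107, -0.0, 0.0]
ft_force: [0.0, 0.6, 0.3]
width: 0.0693
```

```bash
python3 - <<'E'
from h import *
r=read_state();print(r["time"],r["ee_pos"],r["eef_rot"],r["width"],r["ft_force"],r["joint_positions"])
c=camera("wrist");cv2.imwrite("pics/q_wrist.png",c["frame"][:,:,::-1])
E
```

```text
12.975 [ 0.4191 -0.2696  0.2254] [ 0.9943 -0.1066 -0.0005  0.    ] 0.06925974474730663 [0.0442 0.559  0.2787] [-0.5256  0.0404  1.0495  1.8363 -0.0361  1.2861  0.3201]
```

View pics/q_wrist.png

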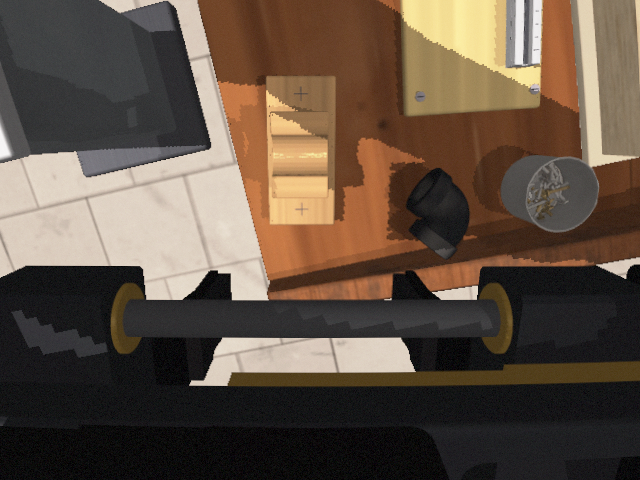

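```bash
python3 - <<'E'
from h import *
c=camera("wrist")
w=onz(c,[(267,76),(335,76),(269,224),(333,224)],.02);print(w,w.mean(0),np.linalg.norm(w[1]-w[0]),np.linalg.norm(w[2]-w[0]))
x=onz(c,[(301,93.5),(301.5,209)],.02);print(x,x.mean(0),np.linalg.norm(x[0]-x[1]),np.arctan2(-(x[0]-x[1])[0],(x[0]-x[1])[1]))
# saddle top corners z .066
crop(c,250,60,350,240,4,"r_wrist.png")
E
```

```text
[[ 0.4072 -0.1481  0.02  ]
 [ 0.4634 -0.1605  0.02  ]
 [ 0.3785 -0.2733  0.02  ]
 [ 0.4359 -0.2858  0.02  ]] [ 0.4213 -0.2169  0.02  ] 0.05759320757060532 0.1283632549804906
[[ 0.4322 -0.1682  0.02  ]
 [ 0.4108 -0.266   0.02  ]] [ 0.4215 -0.2171  0.02  ] 0.10010373542832479 -0.215990604143717
```

View pics/r_wrist.png

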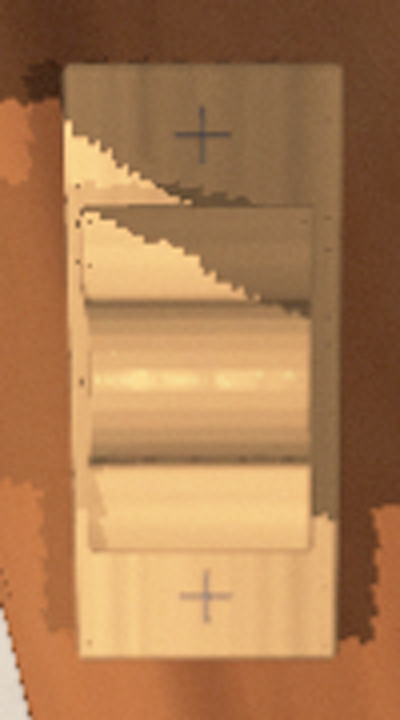

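Call:
arm_command(commands=[[[0,0,0,-0.0045,-0.026,0,80],[0,0,0,-0.0045,-0.0259,0,80],[0,0,0,0,0,0.04,80],[0,0,0,0,0,0.04,80],[0,0,0,0,0,0.04,80],[0,0,0,0,0,0.03,80],[0,0,0,0,0,0.025,80],[0,0,0,0,0,0.015,80],[0,0,0,0,0,0,80],[0,0,0,0,0,0,80]]], newtons=40)

```text
time: 14.32
ee_pos: [0.4223, -0.2175, 0.0366]
eef_rot: [0.994, -0.109, 0.001, -0.0]
ft_force: [-0.5, -0.1, 1.3]
width: 0.0698
```

Call:
arm_command(commands=[[[0,0,0,0,0,0,45],[0,0,0,0,0,0,30],[0,0,0,0,0,0,30],[0,0,0,0,0,0,30],[0,0,0,0,0,-0.01,30],[0,0,0,0,0,-0.03,30],[0,0,0,0,0,-0.04,30],[0,0,0,0,0,-0.04,30],[0,0,0,0,0,0,30]]], newtons=40)

```text
time: 15.45
ee_pos: [0.4233, -0.2178, 0.1584]
eef_rot: [0.994, -0.109, 0.003, -0.001]
ft_force: [0.7, 0.4, -1.3]
width: 0.0435
```

```bash
python3 - <<'E'
from h import *
r=read_state();print(r["time"],r["ee_pos"],r["eef_rot"],r["width"],r["ft_force"])
c=camera("side");crop(c,240,200,440,350,4,"s_side.png")
c=camera("wrist");cv2.imwrite("pics/s_wrist.png",c["frame"][:,:,::-1])
E
```

```text
15.45 [ 0.4233 -0.2178  0.1584] [ 0.9941 -0.1088  0.0025 -0.0007] 0.04347636376020843 [ 0.7133  0.4096 -1.3129]
```

View pics/s_side.png

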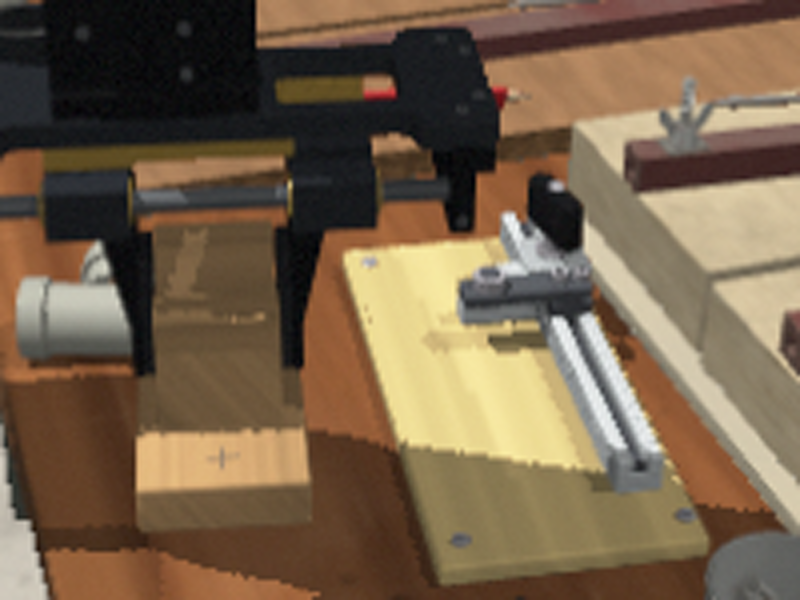

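View pics/s_wrist.png

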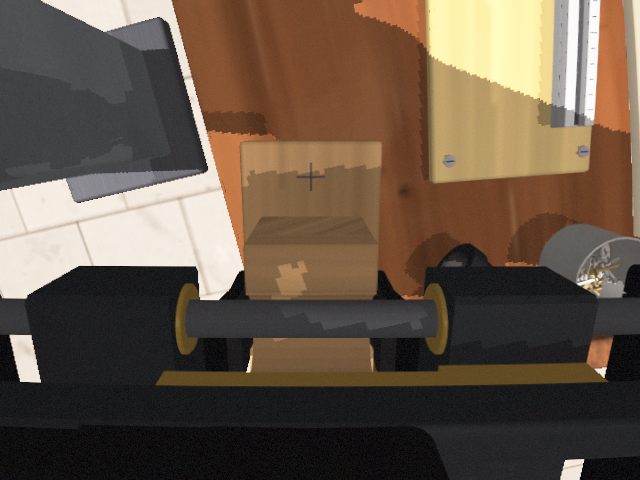

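Call:
arm_command(commands=[[[0,0,-0.073,0,0,0,30],[0,0,0,0.0291,-0.0203,0,30],[0,0,0,0.0291,-0.0203,0,30],[0,0,0,0.0291,-0.0203,0,30],[0,0,0,0.0291,-0.0204,0,30],[0,0,0,0.029,-0.0204,0,30],[0,0,0,0,0,0,30],[0,0,0,0,0,0.03,30],[0,0,0,0,0,0.03,30],[0,0,0,0,0,0.02,30],[0,0,0,0,0,0,30],[0,0,0,0,0,0,30]]])

```text
time: 17.05
ee_pos: [0.5807, -0.1381, 0.0766]
eef_rot: [0.997, -0.073, 0.0, 0.0]
ft_force: [0.9, -0.4, -1.7]
width: 0.0436
```

```bash
python3 - <<'E'
from h import *
t=np.array([.6061,-.0690]);a=-.1448
r=read_state();print(r["time"],r["ee_pos"],r["eef_rot"],r["width"],r["ft_force"],tojig([r["ee_pos"]],t,a),2*np.arctan2(r["eef_rot"][1],r["eef_rot"][0]))
c=camera("side");crop(c,280,200,440,320,5,"t_side.png")
c=camera("wrist");cv2.imwrite("pics/t_wrist.png",c["frame"][:,:,::-1])
E
```

```text
17.05 [ 0.5807 -0.1381  0.0766] [ 0.9974 -0.0727  0.0004  0.0001] 0.043550122789011055 [ 0.8934 -0.3724 -1.7168] [[-0.0152 -0.0721]] -0.14547374249147738
```

View pics/t_side.png

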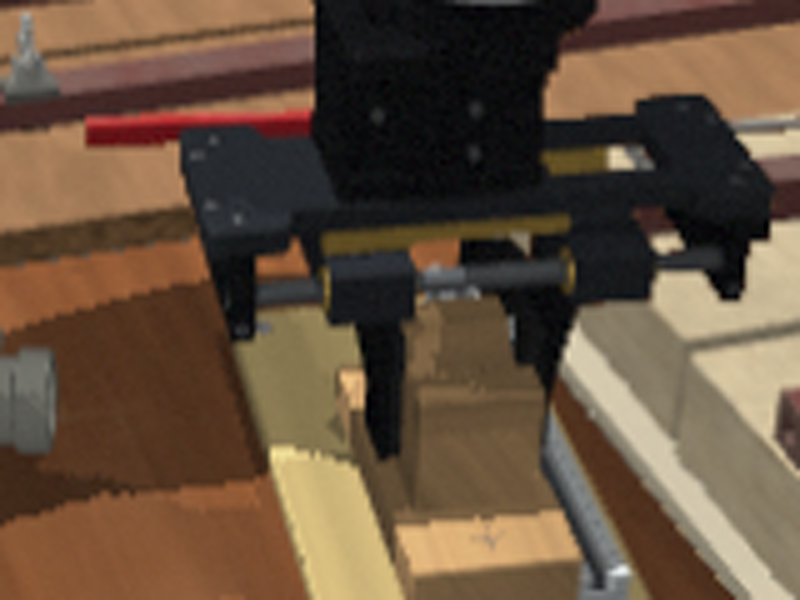

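View pics/t_wrist.png

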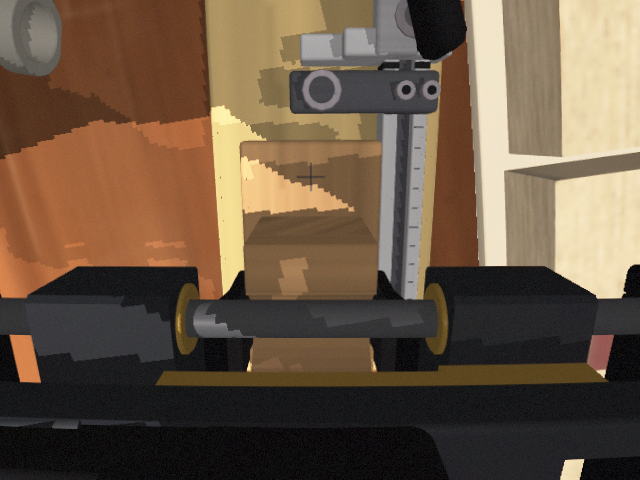

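```bash
python3 - <<'E'
from h import *
t=np.array([.6061,-.0690]);a=-.1448
c=camera("wrist")
print(tojig(onz(c,[(240.5,142),(381,142)],.06),t,a)*1000)
print("cross",tojig(onz(c,[(311,177)],.06),t,a)*1000)
print("fence near edge", tojig(onz(c,[(381,130),(381,230)],.03),t,a)*1000)
crop(c,280,0,460,120,4.4,"u_wrist.png")
E
```

```text
[[-44.3903  -7.766 ]
 [ 14.2204  -7.8199]]
cross [[-15.0016 -22.3881]]
fence near edge [[ 19.1586  -2.5002]
 [ 21.1175 -52.5472]]
```

View pics/u_wrist.png

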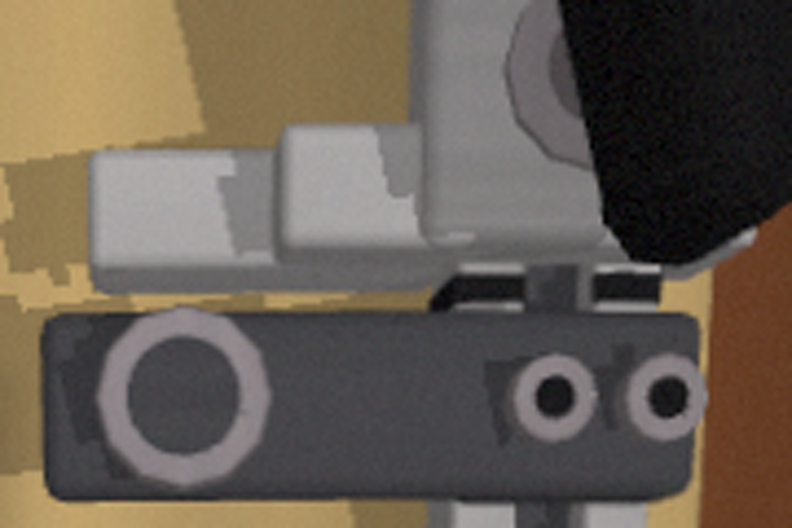

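Call:
arm_command(commands=[[[0,0,0,0,0,0.012,30],[0,0,0,0,0,0.01,30],[0,0,0,0,0,0.004,30],[0,0,0,0,0,0.001,30],[0,0,0,0,0,0.001,30],[0,0,0,0,0,0,30],[0,0,0,0,0,0,30]]])

```text
time: 18.08
ee_pos: [0.5805, -0.1377, 0.0481]
eef_rot: [0.997, -0.072, 0.0, -0.0]
ft_force: [0.0, 0.5, 0.7]
width: 0.044
```

Call:
arm_command(commands=[[[0,0,0,0,0,0.001,30],[0,0,0,0,0,0,30],[0,0,0,0,0,0,30]]])

```text
time: 18.45
ee_pos: [0.5809, -0.1378, 0.048]
eef_rot: [0.997, -0.072, 0.001, -0.0]
ft_force: [-3.2, 0.5, 10.5]
width: 0.0439
```

Call:
arm_command(commands=[[[0,0,0,0,-0.004,-0.0006,30],[0,0,0,0,-0.007,0,30],[0,0,0,0,-0.008,0,30],[0,0,0,0,-0.008,0,30],[0,0,0,0,-0.005,0,30],[0,0,0,0,-0.002,0,30],[0,0,0,0,0,0,30],[0,0,0,0,0,0,30]]])

```text
time: 19.45
ee_pos: [0.586, -0.1035, 0.048]
eef_rot: [0.997, -0.072, 0.001, -0.0]
ft_force: [-0.8, -0.1, 6.1]
width: 0.0438
```

```bash
cat > v.py <<'E'
import sys
from h import *
t=np.array([.6061,-.0690]);a=-.1448;n=sys.argv[1]
r=read_state();Rj=np.array([[np.cos(a),-np.sin(a)],[np.sin(a),np.cos(a)]])
print(r["time"],r["ee_pos"],r["width"],"F jig",r["ft_force"][:2]@Rj,r["ft_force"][2],"M",r["torque"],"tcp jig",tojig([r["ee_pos"]],t,a),2*np.arctan2(r["eef_rot"][1],r["eef_rot"][0]))
c=camera("wrist");cv2.imwrite(f"pics/{n}_wrist.png",c["frame"][:,:,::-1]);crop(c,220,40,460,220,3.3,n+"_wc.png")
c=camera("side");crop(c,310,220,430,310,6,n+"_side.png")
E
python3 v.py v
```

```text
19.45 [ 0.586  -0.1035  0.048 ] 0.0437668356378729 F jig [-0.7328 -0.2139] 6.096071788940423 M [-0.0751  0.2456  0.0519] tcp jig [[-0.0149 -0.037 ]] -0.1443838719564406
```

View pics/v_wrist.png

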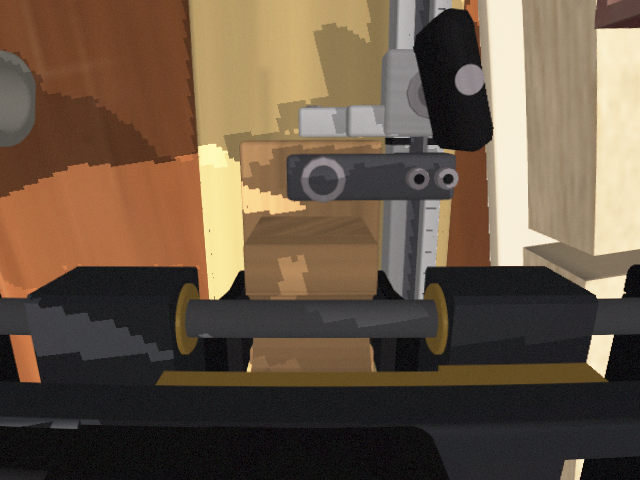

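Call:
arm_command(commands=[[[0,0,0,0.002,0,0,30],[0,0,0,0.002,0,0,30],[0,0,0,0.0008,0,0,30],[0,0,0,0,-0.001,0,30],[0,0,0,0,0,0,30],[0,0,0,0,0,0,30]]])

```text
time: 20.3
ee_pos: [0.5905, -0.1038, 0.048]
eef_rot: [0.997, -0.072, 0.0, 0.0]
ft_force: [-1.5, -2.9, 7.4]
width: 0.0438
```

```bash
python3 v.py w
```

```text
20.3 [ 0.5905 -0.1038  0.048 ] 0.04383795976285184 F jig [-1.0277 -3.0341] 7.4025807521854405 M [-0.3979  0.4773  0.0814] tcp jig [[-0.0104 -0.0366]] -0.14491572338622385
```

View pics/w_wc.png

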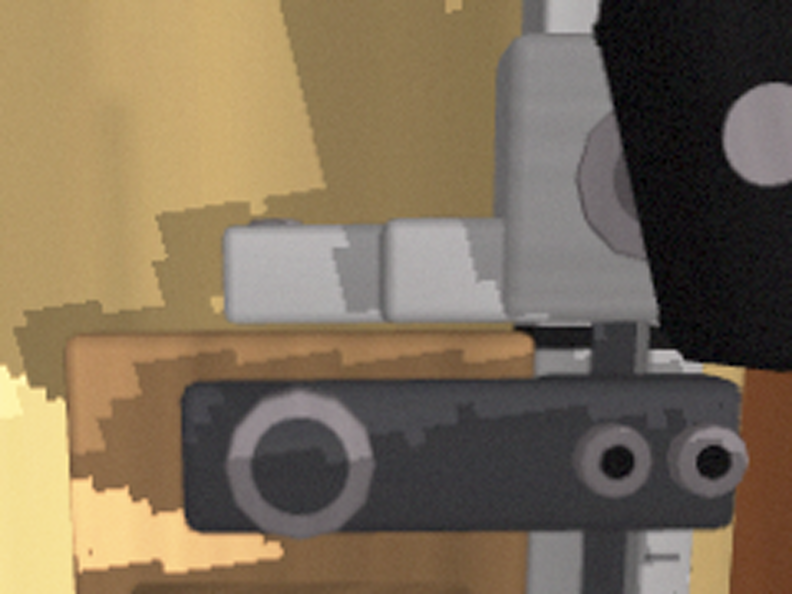

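Call:
arm_command(commands=[[[0,0,0,0,-0.001,0,30],[0,0,0,0,-0.0007,0,30],[0,0,0,0,0,0,30],[0,0,0,0,0,0,30]]])

```text
time: 20.9
ee_pos: [0.5907, -0.1027, 0.0481]
eef_rot: [0.997, -0.073, 0.001, 0.001]
ft_force: [-0.8, -3.1, 6.4]
width: 0.0435
```

```bash
python3 v.py x
```

```text
20.9 [ 0.5907 -0.1027  0.0481] 0.043536143490569154 F jig [-0.3708 -3.1786] 6.389402815079395 M [-0.8     0.5128  0.1411] tcp jig [[-0.0104 -0.0356]] -0.14531963329311526
```

View pics/x_wc.png

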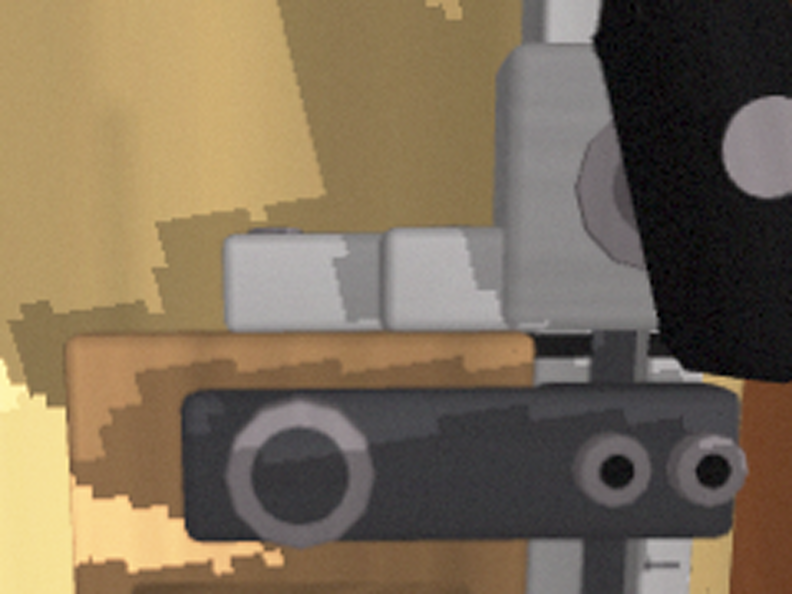

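Call:
arm_command(commands=[[[0,0,0,0,-0.0006,0,30],[0,0,0,0,-0.0006,0,30],[0,0,0,0.0006,0,0,30],[0,0,0,0.0006,0,0,30],[0,0,0,0,0,0,30],[0,0,0,0,0,0,30]]])

```text
time: 21.75
ee_pos: [0.5908, -0.1027, 0.048]
eef_rot: [0.997, -0.073, -0.001, 0.001]
ft_force: [-8.3, -5.4, 13.1]
width: 0.0435
```

```bash
python3 v.py y
```

```text
21.75 [ 0.5908 -0.1027  0.048 ] 0.04347846728177602 F jig [-7.4735 -6.5909] 13.061110387308414 M [-1.1389  1.702   0.3124] tcp jig [[-0.0103 -0.0356]] -0.1461194616373028
```

View pics/y_wc.png

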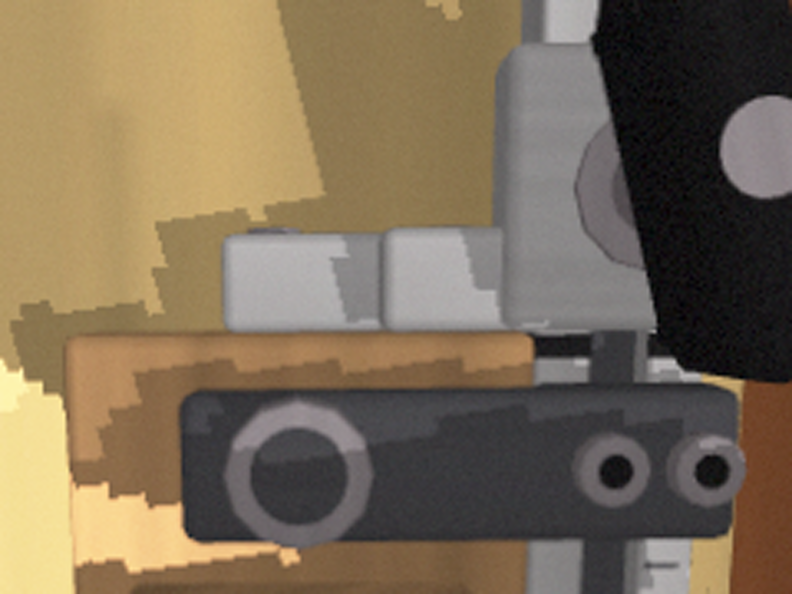

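Call:
arm_command(commands=[[[0,0,0,0,0,-0.0008,30],[0,0,0,0,-0.0006,0,30],[0,0,0,0.0003,-0.0004,0,30],[0,0,0,0,0,0,30],[0,0,0,0,0,0,30],[0,0,0,0,0,0,30]]])

```text
time: 22.6
ee_pos: [0.5908, -0.1026, 0.0482]
eef_rot: [0.997, -0.073, -0.001, 0.002]
ft_force: [-5.3, -8.9, 4.6]
width: 0.0437
```

```bash
python3 v.py z
```

```text
22.6 [ 0.5908 -0.1026  0.0482] 0.04373656680816646 F jig [-3.9904 -9.6206] 4.6043879082245605 M [-1.9343  1.2919  0.2849] tcp jig [[-0.0103 -0.0354]] -0.14673802683088163
```

View pics/z_wrist.png

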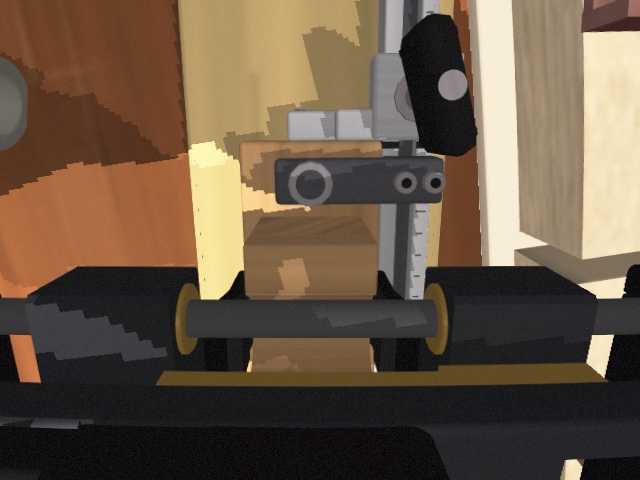

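View pics/z_side.png

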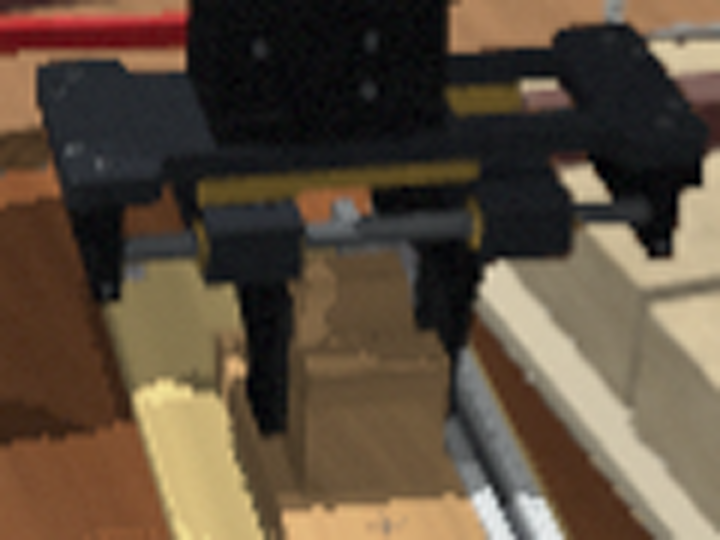

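Call:
arm_command(commands=[[[0,0,0,0.0004,0,0,30],[0,0,0,0.0004,0,0.0002,30],[0,0,0,0,0,0,30],[0,0,0,0,0,0,30],[0,0,0,0,0,0,30],[0,0,0,0,0,0,30]]])

```text
time: 23.45
ee_pos: [0.5909, -0.1027, 0.0481]
eef_rot: [0.997, -0.073, -0.002, 0.001]
ft_force: [-10.7, -8.3, 10.1]
width: 0.0437
```

```bash
python3 v.py aa; python3 - <<'E'
from h import *
c=camera("wrist");crop(c,340,90,450,170,7,"ab_wrist.png")
E
```

```text
23.45 [ 0.5909 -0.1027  0.0481] 0.04365816599131098 F jig [-9.3975 -9.7304] 10.1308696881581 M [-1.628   2.2964  0.4275] tcp jig [[-0.0102 -0.0355]] -0.1466825583074786
```

View pics/aa_wc.png

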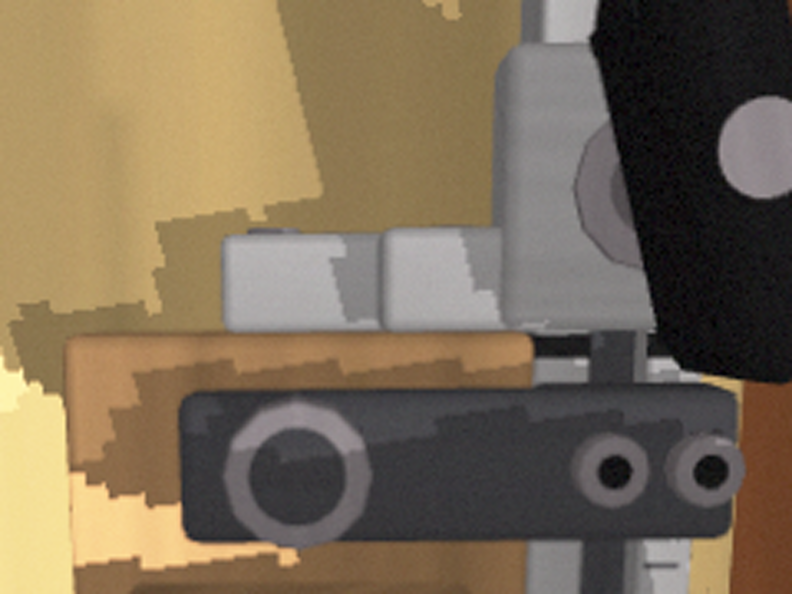

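View pics/ab_wrist.png

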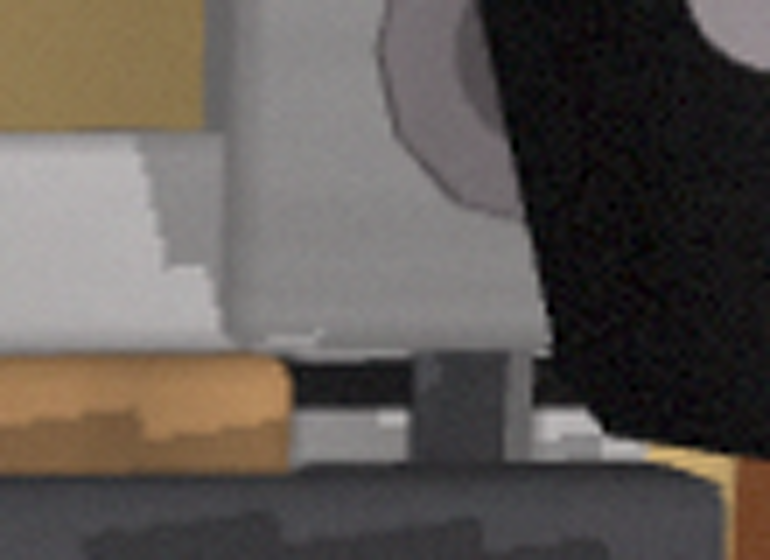

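```bash
python3 - <<'E'
from bench import *
print(close_job()); r=read_state(); print(r["time"],r["ee_pos"],r["ft_force"],r["width"])
E
```

```text
the job is handed in; nothing more can be done
None
the job is handed in; nothing more can be done
```

The job is done and handed in at about 23.6 s of the 59 s allowed.

- **Stop:** I slid it right to the setting line by its knob. My wrist-camera measurements put its face within about ±0.5 mm of the line's left edge, and the last close-up shows the line right against the face. The arm's own position reading disagreed by 0.6–0.7 mm while sliding. The reading drifted by a similar amount while I turned the knob, so I trusted the picture.
- **Clamp knob:** I turned it clockwise to about 1.28 rad, past the 1.1 rad where it becomes tight. It did not visibly move when the support pressed on the stop.
- **Pipe support:** It lies flat on the board with one ear under the drill guide, its long side on the fence and its end on the stop. At hand-in it was still gripped, with the last reading about 9.4 N against the fence, 9.7 N against the stop and 10 N down. The tool did not move when the push was increased, so it bears on both faces.
- **Pipe fittings and forces:** I kept the arm's path clear of the tee and the coupling, but did not check their positions again at the end. While I turned the knob the force reading rose to about 11 N, possibly a light touch of the gripper on a clamp stud. The highest force reading at the end of any move was about 17 N in total.

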